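Sort the stripped engine parts into their trays

TASK

Sort the parts of the stripped engine: stand the two pistons crown up in the tray with two bays, one piston in each bay, lay the two ball bearings flat and side by side on the bottom of the round dish, and lay the connecting rod flat on the bottom of the oblong tray without a divider. Set every part down rather than dropping it, and leave the steel socket and the small cardboard carton that stand among the parts where they are.

Things in the scene. Friction and masses are not known exactly. Their poses are not given: they have to be found in the camera images.
- piston1_center (a point): First piston of a small two-stroke engine, bare aluminium, a plain upright cylinder 40 mm across and 40 mm tall with two dark ring grooves near its top, crown (closed, grooved end, small dot on top) up; 90 g. This point is its centre, 20 mm above its underside; z points out of the crown
- piston2_center (a point): Second of two identical pistons: piston of a small two-stroke engine, bare aluminium, a plain upright cylinder 40 mm across and 40 mm tall with two dark ring grooves near its top, crown (closed, grooved end, small dot on top) up; 90 g. This point is its centre, 20 mm above its underside; z points out of the crown
- bearing1_center (a point): First ball bearing, polished steel ring lying flat, 40 mm outside, 17 mm bore, 12 mm thick, with a dark seal ring on its face; 60 g. This point is the centre of its bore, half-way up (6 mm above its underside); z is its axis. It works either face up
- bearing2_center (a point): Second of two identical bearings: ball bearing, polished steel ring lying flat, 40 mm outside, 17 mm bore, 12 mm thick, with a dark seal ring on its face; 60 g. This point is the centre of its bore, half-way up (6 mm above its underside); z is its axis. It works either face up
- rod_center (a point): Steel connecting rod lying flat, 100 mm long, 16 mm thick, 120 g. Point: middle of its shank, 8 mm above its underside; x along the rod to the small end, z up. Shank 13 mm wide, 12 mm thick (2 to 14 mm up), bare for x from -21 to +21 mm; big-end ring 34 mm across centred at x = -38 mm (ends at -55), small-end ring 24 mm across at x = +33 mm (ends at +45). Either face may be up
- bay_tray: Pistons' tray: square, aluminium, 140 x 140 mm, 17 mm high, walls, divider and bottom 3 mm thick, fixed. Origin: centre of its underside; z up. A divider as high as the walls runs along its x axis through the middle and makes two bays, each 134 mm along x and 65 mm along y, centred at y = +34 and -34 mm; inner floor at z = 3 mm
- long_tray: Connecting rod's tray: oblong, aluminium, no divider, 140 mm along its x, 90 mm along its y, 17 mm high, walls and bottom 3 mm thick, fixed. Origin: centre of its underside; z up; inner floor 134 x 84 mm at z = 3 mm, so the rod must lie more or less along the tray
- dish: Round aluminium dish, 132 mm across the rim, 124 mm across the foot, 17 mm high, wall and bottom 3 mm thick, fixed to the bench. Origin: centre of its underside; inner floor at z = 3 mm, about 118 mm across. The bearings' dish
- socket_center (a point): Spanner socket, steel, a narrow upright tube 24 mm across and 32 mm tall, loose among the parts; not to be sorted, must stay where it stands. This point is its centre, 16 mm above the table
- carton_center (a point): Small plain cardboard carton standing upright, 26 x 26 mm and 60 mm tall, loose among the parts; not to be sorted, must stay where it stands. This point is its centre, 30 mm above the table
Mind the look-alikes: they are no part of the job. What is shaped like the part that bears rod_center but orange or turquoise is not meant.

How it is judged:
By the outcome, as a careful person would: the job done as asked, in the order asked, and still so for the second after the job is handed in, with the robot touching nothing.
It also fails if it takes over 128 s, if anything falls off the work surface, if the arm or the gripper's body presses on something with over 40 N, if the wrist force passes 120 N, or if a joint passes its speed limit or range.

ROBOT

A 7-joint arm with a two-finger parallel gripper is mounted at the origin on the work surface. World frame = base frame: x ahead of the robot, y to its left, z up, the work surface at z = 0. Lengths are in m, angles in rad, forces in N, time in s.
With the tool pointing down it reaches from about 0.4 to 0.875 m from the base axis. Payload 4.4 kg.
Tool frame: the origin (TCP) lies on the centre line of the jaws, within the pads' length; the fingertips stand arm.tip_extent ahead of it and the grasp point (between the pads) is the TCP (arm.tip_extent is the distance from the TCP to the fingertips, in m); z points along the fingers, y is the line along which they close (so a half turn about z gives the same grasp; the last joint's range is limited). The gripper opens to 85 mm and grips with 20 to 120 N. Pads are 22 mm wide; open, the fingers measure 114 mm over their backs; the gripper's body (76 mm by 85 mm) begins 54 mm behind the grasp point. The pads swing forward as they close: fully open they stand 13 mm farther back than shut.
Start: joints at [1.248, 0.628, 0.038, 1.517, -0.027, 0.996, -0.02], TCP at [0.165, -0.629, 0.217] pointing down, gripper open.
Joint ranges: [-3.06, 3.06], [-0.37, 2.12], [-1.25, 1.32], [0.18, 2.47], [-1.1, 4.24], [0.23, 1.98], [-2.94, 2.94]. Speed limits (rad/s): [2.57, 2.57, 3.14, 3.14, 3.14, 3.14, 3.14].

INTERFACE

Orientations are given as a unit quaternion [x, y, z, w].
In Python, from bench import status, imaging, close_job, arm gives the robot as it stands. The module is installed in compiled form; this text tells all that it offers.
- The arm moves only by the shell command python3 -m creep 'ROWS'. ROWS is JSON, a list of rows, each an object with "grip": the opening in per cent of the stroke, from 0 (shut) to 100 (fully open); "dp": the shift along the tool's x, y, z scaled (see below), a list of three; "roll": the turn about the tool's z scaled (see below). A call has 1 to 12 rows; each row shifts and turns the commanded pose from where the row before left it, along the tool's axes as they then stand; what a row does not reach is not made up. The controller multiplies each number of a shift by 0.025 m and each number of a turn by 4 degrees. A row lasts 1/10 s, in which the tool goes at most 50 mm and 8.59 degrees, less where a joint would pass 70% of its speed; a pose out of reach is approached as far as the arm can. A call with a number of a shift or a turn outside -1 to 1 is refused whole. A call with a gripper value outside its range is refused whole. The fingers move at their own pace and stop on an object; the grip force is fixed at half the most. Time passes only in rows, so rows that do not move let the fingers close. It gives the time, the measured TCP pose, the force, the opening and the grip force at its end, in the units of the state.
- status.get_state(): the state, without advancing time (a new reading comes with each control period).
- imaging.camera(name): name is "scene" or "top" or "wrist"; returns (picture, depth): 384x512x3 uint8, red, green, blue; 384x512 float32, m along the optical axis (not along the pixel's ray), 0 where there is no reading.
- imaging.camera_info(name): a dict with "fovy" (degrees; the focal length in pixels is half the picture's height over the tangent of half this angle, whatever the lens; pixels are square), "cx", "cy" (the principal point, pixels), "R" (3x3) and "t" (3): a world point X has camera coordinates R X + t. Camera axes: x right, y down, z forward; pixel columns grow to the right and rows downward; lengths in m; the calibration is good to about 2 mm. A picture is of the moment at which its call begins: read the wrist's pose just before it. camera_info takes no time and is no camera call; for the wrist camera it gives the pose at the moment of the call.
- close_job(): hands the job in; it is judged then, once.
The state is a dict: "time": time; "joints": joint angles; "joint_velocities": joint speeds; "joint_torque": joint torques, N m; "position": TCP position; "tcp_rot": TCP orientation; "ft_force": force on the tool from outside, world axes, zero at the start; "ft_torque": the same for the moment, N m; "grip_width": opening from 0.0 (shut) to 1.0 (fully open); "gripper_force": force on a finger pad.
Only numpy, scipy, OpenCV 4.12 (cv2) and the standard library are available. Lean on these libraries where they do the work, as an engineer would, in place of code of your own. Each camera call takes 0.05 s, during which the arm holds its last target. There are 200 camera calls.

## Working session

There is one attempt and no reset: what is moved stays moved. The work goes in short steps, Python scripts to look and compute and a shell command to move; the robot and the scene stay as the last step left them, time stands still between calls to the robot, and variables do not carry over. Pictures are saved under pics/ and viewed, at most 14 in all, crops included, and the job is handed in when it is done.

```bash
mkdir -p pics
cat > h.py <<'E'
import numpy as np, cv2
from bench import status, imaging, arm
def grab(name,fn=None):
    inf=imaging.camera_info(name); p,d=imaging.camera(name)
    if fn: cv2.imwrite('pics/'+fn,p[:,:,::-1])
    return p,d,inf
def world(d,inf,h=384):
    f=h/2/np.tan(np.radians(inf['fovy'])/2)
    v,u=np.mgrid[0:d.shape[0],0:d.shape[1]]
    c=np.stack([(u-inf['cx'])/f*d,(v-inf['cy'])/f*d,d],-1)
    return (c-np.array(inf['t']))@np.array(inf['R'])
E
python3 - <<'E'
from h import *
print(arm.tip_extent, status.get_state())
for n in('top','scene'):
    p,d,i=grab(n,n+'1.png'); np.savez(n+'.npz',p=p,d=d,**{k:np.array(v) for k,v in i.items()}); print(n,i)
E
```

```text
0.019 {'time': 0.0, 'joints': array([ 1.24819931,  0.629353  ,  0.03842176,  1.51838613, -0.02703243,
        0.99627226, -0.0199989 ]), 'joint_velocities': array([-0.00061716, -0.00114749, -0.00038783, -0.00092647, -0.00153935,
       -0.00101055, -0.00073583]), 'joint_torque': array([-2.47018152e-04, -5.63408697e+01,  1.22584932e+00, -1.93447798e+01,
        1.09063342e-02,  1.06571533e-02,  2.05586093e-05]), 'position': array([ 0.16497182, -0.62803984,  0.21627847]), 'tcp_rot': array([ 9.91767822e-01,  1.28045631e-01, -1.15147674e-04, -9.43955859e-04]), 'ft_force': array([-1.07578065,  0.59326606,  0.7198377 ]), 'ft_torque': array([-0.00462034, -0.07756915,  0.03057718]), 'gripper_force': 0.0, 'grip_width': 1.0014665020318105}
top {'fovy': 50.58211485741347, 'cx': 260.53635781241394, 'cy': 193.2197207042099, 'R': array([[ 0.02691393, -0.9995597 ,  0.01249225],
       [-0.99640094, -0.02782953, -0.08006678],
       [ 0.08037918, -0.01029238, -0.99671122]]), 't': array([-0.03046589,  0.47085794,  1.06028057])}
scene {'fovy': 55.81110850388154, 'cx': 262.4886630622052, 'cy': 193.42855888445627, 'R': array([[-0.20164735,  0.97943138,  0.00724723],
       [ 0.77929667,  0.16491664, -0.6045653 ],
       [-0.59332541, -0.11626124, -0.79652262]]), 't': array([ 0.08977883, -0.35526219,  1.15151494])}
```

View pics/top1.png

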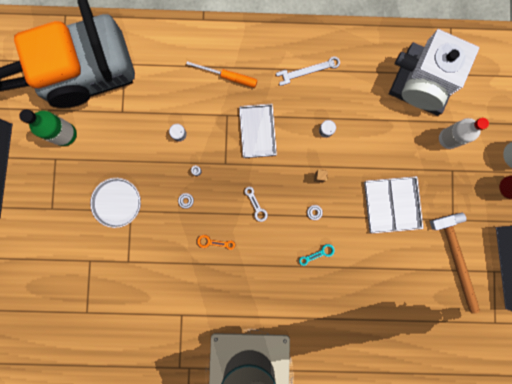

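View pics/scene1.png

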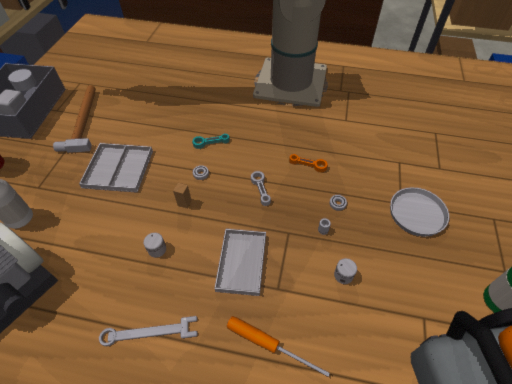

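The steel rod at top (256,203) is the target. Its look-alikes are the orange one at (216,242) and the turquoise one at (316,254). The pistons are at (177,132) and (328,128), and the socket at (195,170) is narrower. The bearings are at (185,200) and (315,212), and the carton is at (321,176). The trays are the bay tray at (394,205), the long tray at (257,131) and the dish at (116,203).

```bash
cat > m.py <<'E'
from h import *
z=np.load('top.npz'); inf={k:z[k] for k in('fovy','cx','cy','R','t')}
p,d=z['p'],z['d']; W=world(d,inf)
tab=W[(W[...,2]<.02)&(W[...,2]>-.02)&(W[...,0]>.3)&(W[...,0]<.9)]; print('table z',np.median(tab[:,2]))
H=W[...,2]-np.median(tab[:,2])
m=((H>.006)&(W[...,0]>.3)&(W[...,0]<.8)&(abs(W[...,1])<.45)&(d>0)).astype(np.uint8)
n,L,S,C=cv2.connectedComponentsWithStats(m)
for k in range(1,n):
    if S[k,4]<25: continue
    q=W[L==k]; hh=H[L==k]; (c,wh,a)=cv2.minAreaRect(q[:,:2].astype(np.float32))
    print(C[k].round(),S[k,4],'mean',q[:,:2].mean(0).round(4),'rect',np.round(c,4),np.round(wh,3),round(a,1),'h',np.percentile(hh,[50,95]).round(4))
E
python3 m.py; python3 -c "
import cv2
i=cv2.imread('pics/top1.png')[105:275,80:430]; cv2.imwrite('pics/crop1.png',cv2.resize(i,None,fx=2.25,fy=2.25,interpolation=cv2.INTER_CUBIC))"
```

```text
table z -0.0009008199874529622
[97. 70.] 2699 mean [0.7545 0.3923] rect [0.7472 0.3872] [0.105 0.126] 0.1 h [0.1178 0.2172]
[421.  83.] 1868 mean [ 0.754  -0.4127] rect [ 0.7547 -0.4058] [0.091 0.088] 0.2 h [0.1153 0.1592]
[239.  79.] 336 mean [0.7812 0.0495] rect [0.7861 0.0577] [0.113 0.025] 74.2 h [0.0228 0.0268]
[285.  80.] 46 mean [ 0.7878 -0.0774] rect [ 0.7861 -0.0763] [0.022 0.037] 64.6 h [0.0082 0.0105]
[258. 130.] 251 mean [ 0.6446 -0.0051] rect [ 0.6418 -0.0049] [0.141 0.09 ] 6.2 h [0.0159 0.0194]
[327. 129.] 222 mean [ 0.647  -0.1892] rect [ 0.6494 -0.1906] [0.039 0.039] 23.5 h [0.039  0.0425]
[177. 132.] 222 mean [0.6252 0.2067] rect [0.6274 0.2083] [0.04  0.038] 46.8 h [0.039  0.0427]
[196. 171.] 78 mean [0.5259 0.1555] rect [0.5258 0.1554] [0.022 0.023] 41.8 h [0.0258 0.0339]
[320. 176.] 149 mean [ 0.518  -0.1714] rect [ 0.5244 -0.1741] [0.026 0.036] 82.4 h [0.0591 0.0619]
[394. 204.] 508 mean [ 0.453  -0.3759] rect [ 0.4516 -0.374 ] [0.14  0.141] 6.5 h [0.0147 0.0194]
[110. 203.] 355 mean [0.4362 0.3822] rect [0.4364 0.3668] [0.13  0.129] 5.5 h [0.0148 0.0188]
[255. 205.] 195 mean [ 0.4413 -0.0049] rect [ 0.4432 -0.0041] [0.098 0.032] 28.0 h [0.0149 0.0182]
[185. 201.] 142 mean [0.4466 0.1822] rect [0.446  0.1829] [0.038 0.038] 7.7 h [0.0116 0.0149]
[314. 212.] 137 mean [ 0.4249 -0.1629] rect [ 0.4246 -0.1621] [0.035 0.037] 0.8 h [0.0118 0.0152]
[215. 243.] 204 mean [0.3376 0.0989] rect [0.3396 0.0961] [0.096 0.032] 87.4 h [0.0149 0.0188]
[320. 253.] 183 mean [ 0.3173 -0.1782] rect [ 0.3157 -0.1696] [0.032 0.095] 18.7 h [0.0146 0.0182]
```

View pics/crop1.png

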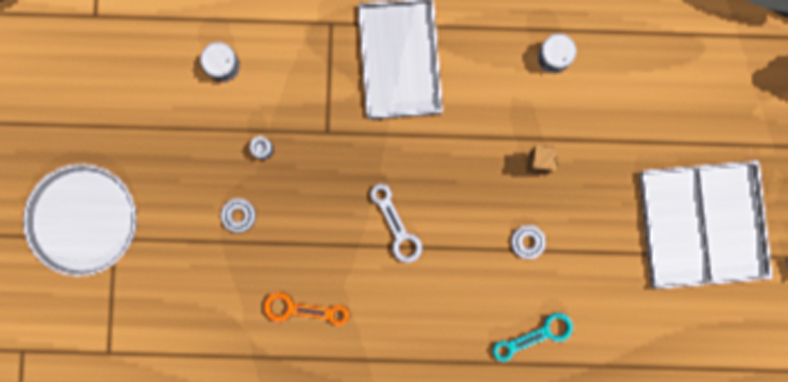

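```bash
cat > plan.py <<'E'
import sys
from h import *
from scipy.spatial.transform import Rotation as Ro
x,y,z=map(float,sys.argv[1:4]); s=status.get_state(); R=Ro.from_quat(s['tcp_rot']).as_matrix()
th=np.degrees(np.arctan2(R[1,0],R[0,0]))
dp=R.T@(np.array([x,y,z])-s['position'])/.025
print('t',round(s['time'],1),'pos',s['position'].round(4),'th',round(th,2),'dp total',dp.round(2),'F',s['ft_force'].round(1),'grip',round(s['grip_width'],3),'gf',round(s['gripper_force'],1), 'tilt',R[:2,2].round(3))
if len(sys.argv)>4:
    print('roll units', round((th-float(sys.argv[4]))/4,2))
E
python3 -m creep '[{"grip":75,"dp":[0,0,0],"roll":-1},{"grip":75,"dp":[0,0,0],"roll":-1},{"grip":75,"dp":[0,0,0],"roll":-1},{"grip":75,"dp":[0,0,0],"roll":-1},{"grip":75,"dp":[0,0,0],"roll":-1},{"grip":75,"dp":[0,0,0],"roll":-1},{"grip":75,"dp":[0,0,0],"roll":-1},{"grip":75,"dp":[0,0,0],"roll":-1},{"grip":75,"dp":[0,0,0],"roll":-1},{"grip":75,"dp":[0,0,0],"roll":-1},{"grip":75,"dp":[0,0,0],"roll":-1},{"grip":75,"dp":[0,0,0],"roll":-1}]'
python3 -m creep '[{"grip":75,"dp":[0,0,0],"roll":-1},{"grip":75,"dp":[0,0,0],"roll":-1},{"grip":75,"dp":[0,0,0],"roll":-1},{"grip":75,"dp":[0,0,0],"roll":-1},{"grip":75,"dp":[0,0,0],"roll":-1},{"grip":75,"dp":[0,0,0],"roll":-1},{"grip":75,"dp":[0,0,0],"roll":-1},{"grip":75,"dp":[0,0,0],"roll":-1},{"grip":75,"dp":[0,0,0],"roll":-0.5},{"grip":75,"dp":[0,0,0],"roll":0}]'
python3 plan.py 0.649 -0.191 0.2 96.5
```

```text
time: 1.3
position: [0.1649, -0.6283, 0.2167]
tcp_rot: [0.853, 0.522, 0.0, -0.001]
ft_force: [-0.6, 0.5, 0.4]
grip_width: 0.751
gripper_force: 0.0
time: 2.3
position: [0.1649, -0.6285, 0.2168]
tcp_rot: [0.665, 0.747, 0.0, -0.0]
ft_force: [0.4, 1.2, -0.6]
grip_width: 0.747
gripper_force: 0.0
t 2.3 pos [ 0.1649 -0.6285  0.2168] th 96.69 dp total [15.12 21.27  0.69] F [ 0.4  1.2 -0.6] grip 0.747 gf 0.0 tilt [-0.     0.001]
roll units 0.05
```

```bash
python3 -m creep '[{"grip":75,"dp":[0.7,1,0],"roll":0},{"grip":75,"dp":[0.7,1,0],"roll":0},{"grip":75,"dp":[0.7,1,0],"roll":0},{"grip":75,"dp":[0.7,1,0],"roll":0},{"grip":75,"dp":[0.7,1,0],"roll":0},{"grip":75,"dp":[0.7,1,0],"roll":0},{"grip":75,"dp":[0.7,1,0],"roll":0},{"grip":75,"dp":[0.7,1,0],"roll":0},{"grip":75,"dp":[0.7,1,0],"roll":0},{"grip":75,"dp":[0.7,1,0],"roll":0},{"grip":75,"dp":[0.7,1,0],"roll":0},{"grip":75,"dp":[0.7,1,0],"roll":0}]'
python3 -m creep '[{"grip":75,"dp":[0.7,1,0],"roll":0},{"grip":75,"dp":[0.7,1,0],"roll":0},{"grip":75,"dp":[0.7,1,0],"roll":0},{"grip":75,"dp":[0.7,1,0],"roll":0},{"grip":75,"dp":[0.7,1,0],"roll":0},{"grip":75,"dp":[0.7,1,0],"roll":0},{"grip":75,"dp":[0.7,1,0],"roll":0},{"grip":75,"dp":[0.7,1,0],"roll":0},{"grip":75,"dp":[0.7,0.5,0],"roll":0},{"grip":75,"dp":[0,0,0],"roll":0}]'
cat > wr.py <<'E'
import sys
from h import *
# connected blobs above height hmin seen by the wrist camera
fn=sys.argv[1]; hmin=float(sys.argv[2])
s=status.get_state(); p,d,inf=grab('wrist',fn); W=world(d,inf); np.savez('w.npz',p=p,W=W,d=d)
m=((W[...,2]>hmin)&(W[...,2]<.07)&(d>0.05)).astype(np.uint8)
n,L,S,C=cv2.connectedComponentsWithStats(m)
for k in range(1,n):
    if S[k,4]<150: continue
    q=W[L==k]; c,wh,a=cv2.minAreaRect(q[:,:2].astype(np.float32)); cc,r=cv2.minEnclosingCircle(q[:,:2].astype(np.float32))
    print(C[k].round(),S[k,4],'rect',np.round(c,4),np.round(wh,3),round(a,1),'circ',np.round(cc,4),round(r,4),'top z',np.percentile(q[:,2],[50,95]).round(4))
E
python3 plan.py 0.649 -0.191 0.2 96.5; python3 wr.py w1.png 0.008
```

```text
time: 3.5
position: [0.4393, -0.3842, 0.2172]
tcp_rot: [0.665, 0.747, -0.0, 0.0]
ft_force: [0.9, -0.3, 0.3]
grip_width: 0.751
gripper_force: 0.0
time: 4.5
position: [0.6331, -0.1987, 0.2171]
tcp_rot: [0.663, 0.749, 0.002, -0.001]
ft_force: [0.4, -0.3, 0.0]
grip_width: 0.748
gripper_force: 0.0
t 4.5 pos [ 0.6331 -0.1987  0.2171] th 97.0 dp total [0.23 0.67 0.68] F [ 0.4 -0.3  0. ] grip 0.748 gf 0.0 tilt [0.001 0.003]
roll units 0.13
[294.  16.] 820 rect [ 0.6471 -0.0418] [0.14  0.019] 7.1 circ [ 0.647  -0.0413] 0.0703 top z [0.0164 0.0182]
[421.  66.] 241 rect [ 0.7948 -0.0706] [0.035 0.028] 18.8 circ [ 0.7952 -0.071 ] 0.0215 top z [0.0086 0.0095]
[ 78. 106.] 914 rect [ 0.4267 -0.1638] [0.039 0.039] 8.2 circ [ 0.4264 -0.1638] 0.0202 top z [0.0122 0.0137]
[155. 129.] 1124 rect [ 0.5213 -0.1742] [0.026 0.027] 85.0 circ [ 0.5215 -0.1743] 0.0175 top z [0.0594 0.0612]
[276. 158.] 1173 rect [ 0.6511 -0.1918] [0.039 0.04 ] 1.5 circ [ 0.6515 -0.1913] 0.0206 top z [0.0401 0.0414]
[ 89. 254.] 1778 rect [ 0.4519 -0.3684] [0.141 0.129] 6.3 circ [ 0.4515 -0.3685] 0.0949 top z [0.0147 0.018 ]
[316. 331.] 1174 rect [ 0.7276 -0.4272] [0.105 0.027] 57.6 circ [ 0.7314 -0.4296] 0.0532 top z [0.0415 0.0667]
```

View pics/w1.png

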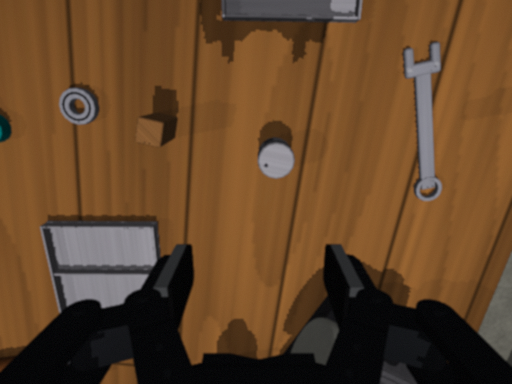

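The piston is at wrist pixel (276,158), with the dot up. It measures (0.651,-0.1915) and 40 mm across, which agrees with the top view. The carton at (150,130) is clear of the fingers.

```bash
python3 -m creep '[{"grip":75,"dp":[0.2,0.75,0.5],"roll":0.13},{"grip":75,"dp":[0,0,1],"roll":0},{"grip":75,"dp":[0,0,1],"roll":0},{"grip":75,"dp":[0,0,1],"roll":0},{"grip":75,"dp":[0,0,1],"roll":0},{"grip":75,"dp":[0,0,1],"roll":0},{"grip":75,"dp":[0,0,0.5],"roll":0},{"grip":75,"dp":[0,0,0],"roll":0}]'
python3 plan.py 0.651 -0.1915 0.028 96.5
```

```text
time: 5.35
position: [0.6471, -0.1978, 0.0653]
tcp_rot: [0.669, 0.744, -0.001, -0.002]
ft_force: [0.6, -0.3, 0.5]
grip_width: 0.748
gripper_force: 0.0
t 5.3 pos [ 0.6471 -0.1978  0.0653] th 96.1 dp total [0.24 0.19 1.49] F [ 0.6 -0.3  0.5] grip 0.748 gf 0.0 tilt [-0.004 -0.   ]
roll units -0.1
```

```bash
python3 -m creep '[{"grip":75,"dp":[0.12,0.1,0],"roll":0},{"grip":75,"dp":[0.12,0.1,0],"roll":0},{"grip":75,"dp":[0,0,0.75],"roll":0},{"grip":75,"dp":[0,0,0.75],"roll":0},{"grip":75,"dp":[0,0,0],"roll":0}]'
python3 plan.py 0.651 -0.1915 0.028 96.5
```

```text
time: 5.85
position: [0.6525, -0.1895, 0.0287]
tcp_rot: [0.668, 0.744, -0.001, -0.001]
ft_force: [-0.5, 0.7, 0.5]
grip_width: 0.746
gripper_force: 0.0
t 5.8 pos [ 0.6525 -0.1895  0.0287] th 96.22 dp total [-0.07 -0.07  0.03] F [-0.5  0.7  0.5] grip 0.746 gf 0.0 tilt [-0.003  0.001]
roll units -0.07
```

```bash
python3 -m creep '[{"grip":20,"dp":[0,0,0],"roll":0},{"grip":20,"dp":[0,0,0],"roll":0},{"grip":20,"dp":[0,0,0],"roll":0},{"grip":20,"dp":[0,0,0],"roll":0},{"grip":20,"dp":[0,0,0],"roll":0},{"grip":20,"dp":[0,0,-0.5],"roll":0},{"grip":20,"dp":[0,0,-1],"roll":0},{"grip":20,"dp":[0,0,-1],"roll":0},{"grip":20,"dp":[0,0,-1],"roll":0},{"grip":20,"dp":[0,0,-0.5],"roll":0},{"grip":20,"dp":[0,0,0],"roll":0}]'
python3 plan.py 0.455 -0.408 0.128 96.5
```

```text
time: 6.95
position: [0.6551, -0.1904, 0.1324]
tcp_rot: [0.668, 0.744, 0.001, 0.002]
ft_force: [0.4, 0.2, -0.3]
grip_width: 0.201
gripper_force: 0.0
t 7.0 pos [ 0.6551 -0.1904  0.1324] th 96.18 dp total [-7.79 -8.9   0.15] F [ 0.4  0.2 -0.3] grip 0.201 gf 0.0 tilt [ 0.005 -0.001]
roll units -0.08
```

```bash
python3 wr.py w2.png 0.008
```

```text
[269.   2.] 959 rect [ 0.6479 -0.0493] [0.139 0.002] 6.2 circ [ 0.6479 -0.049 ] 0.0698 top z [0.0159 0.018 ]
[446.  59.] 394 rect [ 0.7949 -0.0719] [0.039 0.023] 7.7 circ [ 0.7951 -0.0693] 0.0207 top z [0.0085 0.0095]
[ 11. 124.] 740 rect [ 0.4368 -0.1652] [0.039 0.02 ] 79.9 circ [ 0.429  -0.1638] 0.0195 top z [0.012  0.0135]
[ 94. 152.] 2448 rect [ 0.5216 -0.1739] [0.026 0.027] 83.6 circ [ 0.5213 -0.1739] 0.0182 top z [0.0578 0.061 ]
[254. 185.] 1999 rect [ 0.6511 -0.1913] [0.04 0.04] 63.6 circ [ 0.6508 -0.1915] 0.0206 top z [0.04   0.0413]
[ 69. 275.] 1126 rect [ 0.4719 -0.3087] [0.051 0.123] 69.0 circ [ 0.4629 -0.332 ] 0.0618 top z [0.0149 0.018 ]
[ 51. 324.] 729 rect [ 0.4506 -0.3746] [0.113 0.005] 5.8 circ [ 0.4505 -0.3737] 0.0565 top z [0.0134 0.016 ]
[  9. 369.] 346 rect [ 0.3958 -0.4381] [0.024 0.044] 43.1 circ [ 0.4019 -0.4323] 0.0223 top z [0.0128 0.0178]
[351. 375.] 173 rect [ 0.7752 -0.3922] [0.009 0.038] 45.5 circ [ 0.778  -0.3893] 0.0193 top z [0.0303 0.0317]
```

View pics/w2.png

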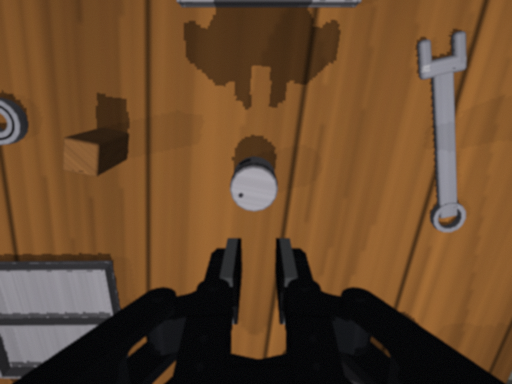

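The wrist view shows piston 1 still upright at (254,188), unmoved, with the fingers shut above it, so they closed only after the lift began. I'll redo the grasp and wait longer.

```bash
python3 -m creep '[{"grip":75,"dp":[0,0,0],"roll":0},{"grip":75,"dp":[0,-0.08,0],"roll":0},{"grip":75,"dp":[0,-0.08,0],"roll":0},{"grip":75,"dp":[0,0,0],"roll":0},{"grip":75,"dp":[0,0,0],"roll":0},{"grip":75,"dp":[0,0,0],"roll":0}]'
python3 -m creep '[{"grip":75,"dp":[0,0,0.5],"roll":0},{"grip":75,"dp":[0,0,1],"roll":0},{"grip":75,"dp":[0,0,1],"roll":0},{"grip":75,"dp":[0,0,1],"roll":0},{"grip":75,"dp":[0,0,0.65],"roll":0},{"grip":75,"dp":[0,0,0],"roll":0},{"grip":75,"dp":[0,0,0],"roll":0}]'
python3 plan.py 0.651 -0.1915 0.028 96.5
python3 -m creep '[{"grip":20,"dp":[0,0,0],"roll":0},{"grip":20,"dp":[0,0,0],"roll":0},{"grip":20,"dp":[0,0,0],"roll":0},{"grip":20,"dp":[0,0,0],"roll":0},{"grip":20,"dp":[0,0,0],"roll":0},{"grip":20,"dp":[0,0,0],"roll":0},{"grip":20,"dp":[0,0,0],"roll":0},{"grip":20,"dp":[0,0,0],"roll":0}]'
python3 plan.py 0.651 -0.1915 0.128 96.5
```

```text
time: 7.6
position: [0.6495, -0.1906, 0.1296]
tcp_rot: [0.668, 0.744, 0.0, -0.0]
ft_force: [0.2, -0.1, 0.1]
grip_width: 0.752
gripper_force: 0.0
time: 8.3
position: [0.6498, -0.1905, 0.026]
tcp_rot: [0.668, 0.744, 0.0, 0.0]
ft_force: [0.5, -0.8, 0.4]
grip_width: 0.753
gripper_force: 0.0
t 8.3 pos [ 0.6498 -0.1905  0.026 ] th 96.2 dp total [-0.05  0.04 -0.08] F [ 0.5 -0.8  0.4] grip 0.753 gf 0.0 tilt [0. 0.]
roll units -0.08
time: 9.1
position: [0.6497, -0.1907, 0.0263]
tcp_rot: [0.668, 0.744, 0.0, 0.0]
ft_force: [-1.3, -0.2, 3.6]
grip_width: 0.202
gripper_force: 1.6
t 9.1 pos [ 0.6497 -0.1907  0.0263] th 96.19 dp total [-0.04  0.05 -4.07] F [-1.3 -0.2  3.6] grip 0.202 gf 1.6 tilt [ 0. -0.]
roll units -0.08
```

Run:
```python
from h import *
p,d,i=grab('wrist'); q,e,j=grab('scene')
a=cv2.resize(q[190:300,90:260],None,fx=2.3,fy=2.3)
b=cv2.resize(p,(400,300)); a=cv2.resize(a,(400,259)); a=cv2.copyMakeBorder(a,0,41,0,0,0)
cv2.imwrite('pics/c2.png',np.hstack([b,a])[:,:,::-1])
```

```text
(no output)
```

View pics/c2.png

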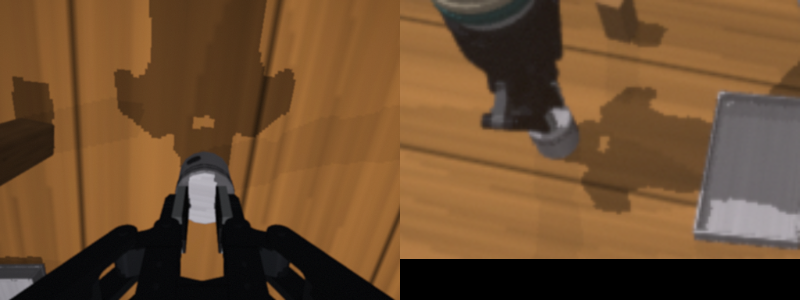

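Run:
```python
from h import *
p,d,i=grab('wrist'); W=world(d,i); print('cam pos',-i['R'].T@i['t'], 'axis',i['R'][2].round(3), status.get_state()['position'].round(4))
for v in range(190,384,16):
    print(v,[(u,*W[v,u].round(3)) for u in (228,234,246,258,270,280,288)])
```

```text
cam pos [ 0.64035404 -0.11049146  0.18308005] axis [ 0.034 -0.314 -0.949] [ 0.6497 -0.1906  0.0263]
190 [(228, np.float64(0.629), np.float64(-0.172), np.float64(-0.0)), (234, np.float64(0.632), np.float64(-0.172), np.float64(0.001)), (246, np.float64(0.639), np.float64(-0.171), np.float64(0.001)), (258, np.float64(0.647), np.float64(-0.171), np.float64(-0.001)), (270, np.float64(0.654), np.float64(-0.169), np.float64(0.0)), (280, np.float64(0.66), np.float64(-0.169), np.float64(-0.0)), (288, np.float64(0.665), np.float64(-0.168), np.float64(0.0))]
206 [(228, np.float64(0.629), np.float64(-0.183), np.float64(0.0)), (234, np.float64(0.633), np.float64(-0.182), np.float64(-0.0)), (246, np.float64(0.64), np.float64(-0.175), np.float64(0.017)), (258, np.float64(0.64), np.float64(-0.11), np.float64(0.183)), (270, np.float64(0.653), np.float64(-0.172), np.float64(0.021)), (280, np.float64(0.66), np.float64(-0.174), np.float64(0.015)), (288, np.float64(0.666), np.float64(-0.179), np.float64(0.0))]
222 [(228, np.float64(0.63), np.float64(-0.193), np.float64(0.0)), (234, np.float64(0.635), np.
[... 4207 characters left out ...]
at64(0.648), np.float64(-0.181), np.float64(0.118)), (270, np.float64(0.651), np.float64(-0.18), np.float64(0.119)), (280, np.float64(0.654), np.float64(-0.18), np.float64(0.118)), (288, np.float64(0.656), np.float64(-0.18), np.float64(0.118))]
382 [(228, np.float64(0.64), np.float64(-0.181), np.float64(0.123)), (234, np.float64(0.642), np.float64(-0.181), np.float64(0.123)), (246, np.float64(0.645), np.float64(-0.18), np.float64(0.124)), (258, np.float64(0.648), np.float64(-0.18), np.float64(0.123)), (270, np.float64(0.651), np.float64(-0.18), np.float64(0.123)), (280, np.float64(0.653), np.float64(-0.179), np.float64(0.124)), (288, np.float64(0.655), np.float64(-0.179), np.float64(0.123))]
```

The pad tips are really at z≈0.042 while the state reads 0.026, so true height is the reported z plus about 0.035. x and y agree. The grip therefore closed just on top of the crown. I'll lift slightly, open, and go lower by that offset.

```bash
python3 -m creep '[{"grip":20,"dp":[0,0,-0.4],"roll":0},{"grip":75,"dp":[0,0.1,-0.4],"roll":0},{"grip":75,"dp":[0,0,0],"roll":0},{"grip":75,"dp":[0,0,0],"roll":0},{"grip":75,"dp":[0,0,0],"roll":0},{"grip":75,"dp":[0,0,0],"roll":0},{"grip":75,"dp":[0,0,0.7],"roll":0},{"grip":75,"dp":[0,0,0.7],"roll":0},{"grip":75,"dp":[0,0,0.6],"roll":0},{"grip":75,"dp":[0,0,0],"roll":0}]'
python3 - <<'E'
from h import *
s=status.get_state(); p,d,i=grab('wrist'); W=world(d,i); print(s['position'].round(4),s['ft_force'].round(1),'body',W[362:372,250:266].reshape(-1,3).mean(0).round(4))
E
```

```text
time: 10.25
position: [0.6491, -0.1897, -0.008]
tcp_rot: [0.668, 0.744, -0.002, -0.003]
ft_force: [-0.0, 0.8, -0.4]
grip_width: 0.747
gripper_force: 0.0
[ 0.6491 -0.1897 -0.008 ] [-0.   0.8 -0.4] body [ 0.6478 -0.1798  0.084 ]
```

```bash
python3 -m creep '[{"grip":20,"dp":[0,0,0],"roll":0},{"grip":20,"dp":[0,0,0],"roll":0},{"grip":20,"dp":[0,0,0],"roll":0},{"grip":20,"dp":[0,0,0],"roll":0},{"grip":20,"dp":[0,0,0],"roll":0},{"grip":20,"dp":[0,0,0],"roll":0}]' && python3 -m creep '[{"grip":20,"dp":[0,0,-0.5],"roll":0},{"grip":20,"dp":[0,0,-1],"roll":0},{"grip":20,"dp":[0,0,-1],"roll":0},{"grip":20,"dp":[0,0,-0.7],"roll":0},{"grip":20,"dp":[0,0,-0.3],"roll":0},{"grip":20,"dp":[0,0,0],"roll":0}]'
python3 plan.py 0.455 -0.408 0.08 96.5
```

```text
time: 10.9
position: [0.6527, -0.1904, -0.0032]
tcp_rot: [0.668, 0.744, 0.0, 0.001]
ft_force: [-1.1, -0.5, 5.5]
grip_width: 0.45
gripper_force: 60.7
time: 11.5
position: [0.6525, -0.1906, 0.0846]
tcp_rot: [0.668, 0.744, 0.0, 0.001]
ft_force: [0.9, -0.6, -2.2]
grip_width: 0.448
gripper_force: 60.4
t 11.5 pos [ 0.6525 -0.1906  0.0846] th 96.18 dp total [-7.8  -8.79  0.17] F [ 0.9 -0.6 -2.2] grip 0.448 gf 60.4 tilt [ 0.002 -0.001]
roll units -0.08
```

```bash
python3 -m creep '[{"grip":20,"dp":[-0.4,-0.5,0],"roll":0},{"grip":20,"dp":[-0.9,-1,0],"roll":0},{"grip":20,"dp":[-0.9,-1,0],"roll":0},{"grip":20,"dp":[-0.9,-1,0],"roll":0},{"grip":20,"dp":[-0.9,-1,0],"roll":0},{"grip":20,"dp":[-0.9,-1,0],"roll":0},{"grip":20,"dp":[-0.9,-1,0],"roll":0},{"grip":20,"dp":[-0.9,-1,0],"roll":0},{"grip":20,"dp":[-0.8,-1,0],"roll":0},{"grip":20,"dp":[-0.3,-0.3,0],"roll":0},{"grip":20,"dp":[0,0,0],"roll":0}]'
python3 plan.py 0.4545 -0.408 0.001 96.5
```

```text
time: 12.6
position: [0.4509, -0.4099, 0.0823]
tcp_rot: [0.67, 0.743, -0.001, -0.001]
ft_force: [-0.1, 0.3, -0.6]
grip_width: 0.445
gripper_force: 60.4
t 12.6 pos [ 0.4509 -0.4099  0.0823] th 95.92 dp total [0.06 0.16 3.25] F [-0.1  0.3 -0.6] grip 0.445 gf 60.4 tilt [-0.003  0.   ]
roll units -0.14
```

```bash
python3 -m creep '[{"grip":20,"dp":[0.06,0.16,0.5],"roll":0},{"grip":20,"dp":[0,0,0.9],"roll":0},{"grip":20,"dp":[0,0,0.8],"roll":0},{"grip":20,"dp":[0,0,0],"roll":0},{"grip":20,"dp":[0,0,0],"roll":0}]'
cat > body.py <<'E'
from h import *
s=status.get_state(); p,d,i=grab('wrist'); W=world(d,i); b=W[362:372,250:266].reshape(-1,3).mean(0)
print(s['position'].round(4),'F',s['ft_force'].round(1),'true grasp z',(b[2]-.057).round(4),'off',(b[2]-.057-s['position'][2]).round(4))
np.savez('w.npz',p=p,W=W,d=d)
E
python3 body.py; python3 plan.py 0.4545 -0.408 0.001 96.5
```

```text
time: 13.1
position: [0.4594, -0.4039, 0.0278]
tcp_rot: [0.667, 0.745, 0.001, -0.001]
ft_force: [-0.3, 0.7, -1.7]
grip_width: 0.446
gripper_force: 60.5
[ 0.4594 -0.4039  0.0278] F [-0.3  0.7 -1.7] true grasp z 0.0629 off 0.0351
t 13.2 pos [ 0.4597 -0.4048  0.0287] th 96.31 dp total [-0.11 -0.22  1.11] F [-0.2 -0.7 -0.7] grip 0.451 gf 60.5 tilt [0.001 0.   ]
roll units -0.05
```

```bash
python3 -m creep '[{"grip":20,"dp":[0,-0.1,0.4],"roll":0},{"grip":20,"dp":[0,-0.1,0.4],"roll":0},{"grip":20,"dp":[0,0,0.15],"roll":0},{"grip":20,"dp":[0,0,0],"roll":0},{"grip":20,"dp":[0,0,0.06],"roll":0},{"grip":20,"dp":[0,0,0.06],"roll":0},{"grip":20,"dp":[0,0,0],"roll":0}]'
python3 body.py; python3 plan.py 0.4545 -0.408 0.001 96.5
```

```text
time: 13.85
position: [0.4533, -0.4065, 0.0017]
tcp_rot: [0.668, 0.744, 0.0, 0.0]
ft_force: [-0.1, -0.6, -2.0]
grip_width: 0.451
gripper_force: 60.5
[ 0.4533 -0.4065  0.0017] F [-0.1 -0.6 -2. ] true grasp z 0.0368 off 0.0351
t 13.9 pos [ 0.4533 -0.4065  0.0018] th 96.19 dp total [-0.06  0.04  0.03] F [ 0.4 -0.3 -1.4] grip 0.449 gf 60.5 tilt [ 0. -0.]
roll units -0.08
```

Still 1–2 mm up, so I'll inch down until contact and then release.

```bash
python3 -m creep '[{"grip":20,"dp":[0,0,0.05],"roll":0},{"grip":20,"dp":[0,0,0],"roll":0}]'
python3 -m creep '[{"grip":20,"dp":[0,0,0.05],"roll":0},{"grip":20,"dp":[0,0,0],"roll":0}]'
```

```text
time: 14.1
position: [0.4531, -0.4065, 0.0004]
tcp_rot: [0.668, 0.744, 0.0, -0.0]
ft_force: [0.4, -0.4, -1.6]
grip_width: 0.45
gripper_force: 60.5
time: 14.3
position: [0.4533, -0.4066, -0.0002]
tcp_rot: [0.668, 0.744, -0.0, 0.0]
ft_force: [-1.9, 1.0, 3.6]
grip_width: 0.449
gripper_force: 61.0
```

```bash
python3 -m creep '[{"grip":75,"dp":[0,0,0],"roll":0},{"grip":75,"dp":[0,0,0],"roll":0},{"grip":75,"dp":[0,0,0],"roll":0},{"grip":75,"dp":[0,0,0],"roll":0},{"grip":75,"dp":[0,0,-0.5],"roll":0},{"grip":75,"dp":[0,0,-1],"roll":0},{"grip":75,"dp":[0,0,-1],"roll":0},{"grip":75,"dp":[0,0,-1],"roll":0},{"grip":75,"dp":[0,0,-1],"roll":0},{"grip":75,"dp":[0,0,-0.5],"roll":0},{"grip":75,"dp":[0,0,0],"roll":0}]'
python3 plan.py 0.628 0.207 0.12 96.2; python3 wr.py w3.png 0.008
```

```text
time: 15.4
position: [0.4543, -0.4074, 0.1265]
tcp_rot: [0.668, 0.744, 0.0, 0.002]
ft_force: [0.5, 0.3, 0.5]
grip_width: 0.752
gripper_force: 0.0
t 15.4 pos [ 0.4543 -0.4074  0.1265] th 96.18 dp total [23.69  9.55  0.22] F [0.5 0.3 0.5] grip 0.752 gf 0.0 tilt [ 0.003 -0.003]
roll units -0.0
[259. 155.] 6614 rect [ 0.4524 -0.375 ] [0.141 0.14 ] 6.3 circ [ 0.4523 -0.3749] 0.098 top z [0.017  0.0438]
[207. 287.] 2016 rect [ 0.4119 -0.5203] [0.028 0.089] 17.1 circ [ 0.4154 -0.5192] 0.045 top z [0.0256 0.0271]
[504. 289.] 546 rect [ 0.7074 -0.4864] [0.034 0.01 ] 82.3 circ [ 0.7114 -0.4869] 0.0172 top z [0.0178 0.0302]
[ 62. 303.] 2799 rect [ 0.2822 -0.5551] [0.156 0.025] 17.2 circ [ 0.2803 -0.5491] 0.0783 top z [0.0224 0.0264]
[432. 301.] 912 rect [ 0.6331 -0.5089] [0.053 0.017] 17.2 circ [ 0.6355 -0.5169] 0.0266 top z [0.0219 0.0607]
```

```bash
python3 -m creep '[{"grip":75,"dp":[0.5,0.2,0],"roll":0},{"grip":75,"dp":[1,0.4,0],"roll":0},{"grip":75,"dp":[1,0.4,0],"roll":0},{"grip":75,"dp":[1,0.4,0],"roll":0},{"grip":75,"dp":[1,0.4,0],"roll":0},{"grip":75,"dp":[1,0.4,0],"roll":0},{"grip":75,"dp":[1,0.4,0],"roll":0},{"grip":75,"dp":[1,0.4,0],"roll":0},{"grip":75,"dp":[1,0.4,0],"roll":0},{"grip":75,"dp":[1,0.4,0],"roll":0},{"grip":75,"dp":[1,0.4,0],"roll":0},{"grip":75,"dp":[1,0.4,0],"roll":0}]'
python3 -m creep '[{"grip":75,"dp":[1,0.4,0],"roll":0},{"grip":75,"dp":[1,0.4,0],"roll":0},{"grip":75,"dp":[1,0.4,0],"roll":0},{"grip":75,"dp":[1,0.4,0],"roll":0},{"grip":75,"dp":[1,0.4,0],"roll":0},{"grip":75,"dp":[1,0.4,0],"roll":0},{"grip":75,"dp":[1,0.4,0],"roll":0},{"grip":75,"dp":[1,0.4,0],"roll":0},{"grip":75,"dp":[1,0.4,0],"roll":0},{"grip":75,"dp":[1,0.4,0],"roll":0},{"grip":75,"dp":[1,0.4,0],"roll":0},{"grip":75,"dp":[0.5,0.2,0],"roll":0}]'
python3 -m creep '[{"grip":75,"dp":[0,0,0],"roll":0},{"grip":75,"dp":[0,0,0],"roll":0}]'
python3 plan.py 0.628 0.207 -0.004 96.2; python3 wr.py w4.png 0.008
```

```text
time: 16.65
position: [0.5354, -0.1058, 0.1228]
tcp_rot: [0.667, 0.745, -0.001, -0.001]
ft_force: [0.6, -0.3, -0.0]
grip_width: 0.749
gripper_force: 0.0
time: 17.85
position: [0.6181, 0.1942, 0.1227]
tcp_rot: [0.666, 0.746, -0.0, -0.002]
ft_force: [-0.7, 1.1, -0.3]
grip_width: 0.746
gripper_force: 0.0
time: 18.05
position: [0.6189, 0.1887, 0.1233]
tcp_rot: [0.668, 0.744, -0.001, -0.0]
ft_force: [0.1, -0.9, 0.4]
grip_width: 0.751
gripper_force: 0.0
t 18.1 pos [0.6189 0.1887 0.1233] th 96.18 dp total [0.7  0.45 5.09] F [ 0.1 -0.9  0.4] grip 0.751 gf 0.0 tilt [-0.002 -0.002]
roll units -0.0
[42.  7.] 531 rect [0.4458 0.3071] [0.062 0.01 ] 5.8 circ [0.4454 0.3111] 0.0313 top z [0.0167 0.0183]
[498.   9.] 591 rect [0.7694 0.3361] [0.016 0.021] 44.7 circ [0.7688 0.3361] 0.0115 top z [0.0419 0.0517]
[274. 165.] 2186 rect [0.6284 0.2092] [0.04 0.04] 0.4 circ [0.6285 0.2091] 0.0204 top z [0.04   0.0412]
[ 65. 167.] 1390 rect [0.4485 0.1826] [0.039 0.039] 48.2 circ [0.4487 0.1821] 0.0205 top z [0.0121 0.0134]
[153. 209.] 888 rect [0.5284 0.1567] [0.024 0.024] 16.8 circ [0.5283 0.1564] 0.0124 top z [0.0263 0.0328]
[447. 262.] 1293 rect [0.8107 0.1316] [0.131 0.023] 69.6 circ [0.8045 0.1339] 0.0656 top z [0.0155 0.0236]
[262. 328.] 1502 rect [0.6411 0.0115] [0.14 0.06] 5.3 circ [0.6412 0.0129] 0.0746 top z [0.0149 0.0179]
```

```bash
python3 -m creep '[{"grip":75,"dp":[0.4,0.25,0],"roll":0},{"grip":75,"dp":[0.37,0.22,0],"roll":0},{"grip":75,"dp":[0,0,0.5],"roll":0},{"grip":75,"dp":[0,0,1],"roll":0},{"grip":75,"dp":[0,0,1],"roll":0},{"grip":75,"dp":[0,0,0.7],"roll":0},{"grip":75,"dp":[0,0,0],"roll":0},{"grip":75,"dp":[0,0,0],"roll":0}]'
python3 plan.py 0.6285 0.209 -0.004 96.2
```

```text
time: 18.9
position: [0.6292, 0.2103, 0.0438]
tcp_rot: [0.668, 0.744, -0.0, -0.0]
ft_force: [-0.9, 1.0, 0.5]
grip_width: 0.753
gripper_force: 0.0
t 18.9 pos [0.6292 0.2103 0.0438] th 96.19 dp total [-0.05 -0.03  1.91] F [-0.9  1.   0.5] grip 0.753 gf 0.0 tilt [-0.001 -0.   ]
roll units -0.0
```

```bash
python3 -m creep '[{"grip":75,"dp":[0,0,0.6],"roll":0},{"grip":75,"dp":[0,0,0.7],"roll":0},{"grip":75,"dp":[0,0,0.6],"roll":0},{"grip":75,"dp":[0,0,0],"roll":0},{"grip":20,"dp":[0,0,0],"roll":0},{"grip":20,"dp":[0,0,0],"roll":0},{"grip":20,"dp":[0,0,0],"roll":0},{"grip":20,"dp":[0,0,0],"roll":0},{"grip":20,"dp":[0,0,0],"roll":0},{"grip":20,"dp":[0,0,0],"roll":0}]'
python3 -m creep '[{"grip":20,"dp":[0,0,-0.5],"roll":0},{"grip":20,"dp":[0,0,-1],"roll":0},{"grip":20,"dp":[0,0,-1],"roll":0},{"grip":20,"dp":[0,0,-1],"roll":0},{"grip":20,"dp":[0,0,-0.5],"roll":0},{"grip":20,"dp":[0,0,0],"roll":0}]'
python3 plan.py 0.448 -0.341 0.1 96.2
```

```text
time: 19.9
position: [0.6298, 0.2104, -0.0028]
tcp_rot: [0.668, 0.744, 0.0, 0.0]
ft_force: [-0.2, -0.2, 2.2]
grip_width: 0.449
gripper_force: 60.4
time: 20.5
position: [0.6308, 0.2109, 0.0991]
tcp_rot: [0.668, 0.744, 0.002, 0.001]
ft_force: [0.6, 0.3, -0.9]
grip_width: 0.45
gripper_force: 60.3
t 20.5 pos [0.6308 0.2109 0.0991] th 96.19 dp total [-21.16  -9.65  -0.1 ] F [ 0.6  0.3 -0.9] grip 0.45 gf 60.3 tilt [0.004 0.002]
roll units -0.0
```

```bash
python3 -m creep '[{"grip":20,"dp":[-0.5,-0.2,0],"roll":0},{"grip":20,"dp":[-1,-0.45,0],"roll":0},{"grip":20,"dp":[-1,-0.45,0],"roll":0},{"grip":20,"dp":[-1,-0.45,0],"roll":0},{"grip":20,"dp":[-1,-0.45,0],"roll":0},{"grip":20,"dp":[-1,-0.45,0],"roll":0},{"grip":20,"dp":[-1,-0.45,0],"roll":0},{"grip":20,"dp":[-1,-0.45,0],"roll":0},{"grip":20,"dp":[-1,-0.45,0],"roll":0},{"grip":20,"dp":[-1,-0.45,0],"roll":0},{"grip":20,"dp":[-1,-0.45,0],"roll":0},{"grip":20,"dp":[-1,-0.45,0],"roll":0}]'
python3 -m creep '[{"grip":20,"dp":[-1,-0.45,0],"roll":0},{"grip":20,"dp":[-1,-0.45,0],"roll":0},{"grip":20,"dp":[-1,-0.45,0],"roll":0},{"grip":20,"dp":[-1,-0.5,0],"roll":0},{"grip":20,"dp":[-1,-0.5,0],"roll":0},{"grip":20,"dp":[-1,-0.5,0],"roll":0},{"grip":20,"dp":[-1,-0.5,0],"roll":0},{"grip":20,"dp":[-1,-0.5,0],"roll":0},{"grip":20,"dp":[-1,-0.5,0],"roll":0},{"grip":20,"dp":[-0.5,-0.3,0],"roll":0},{"grip":20,"dp":[0,0,0],"roll":0},{"grip":20,"dp":[0,0,0],"roll":0}]'
python3 plan.py 0.4485 -0.341 0.000 96.2
```

```text
time: 21.7
position: [0.5298, -0.0913, 0.0952]
tcp_rot: [0.668, 0.744, -0.001, -0.001]
ft_force: [0.9, -0.4, -0.8]
grip_width: 0.443
gripper_force: 60.3
time: 22.9
position: [0.4423, -0.3366, 0.0962]
tcp_rot: [0.668, 0.744, 0.001, -0.001]
ft_force: [-0.7, 0.3, -1.4]
grip_width: 0.447
gripper_force: 60.3
t 22.9 pos [ 0.4423 -0.3366  0.0962] th 96.21 dp total [-0.21  0.23  3.85] F [-0.7  0.3 -1.4] grip 0.447 gf 60.3 tilt [-0.001  0.002]
roll units 0.0
```

```bash
python3 -m creep '[{"grip":20,"dp":[-0.1,0.1,0.5],"roll":0},{"grip":20,"dp":[-0.1,0.1,0.9],"roll":0},{"grip":20,"dp":[0,0,0.9],"roll":0},{"grip":20,"dp":[0,0,0.6],"roll":0},{"grip":20,"dp":[0,0,0],"roll":0},{"grip":20,"dp":[0,0,0],"roll":0}]'
python3 plan.py 0.4485 -0.341 0.000 96.2
```

```text
time: 23.5
position: [0.4485, -0.3416, 0.0241]
tcp_rot: [0.667, 0.745, 0.0, -0.0]
ft_force: [0.1, -0.5, -0.8]
grip_width: 0.454
gripper_force: 60.4
t 23.5 pos [ 0.4485 -0.3416  0.0241] th 96.27 dp total [0.02 0.   0.96] F [ 0.1 -0.5 -0.8] grip 0.454 gf 60.4 tilt [-0.     0.001]
roll units 0.02
```

```bash
python3 -m creep '[{"grip":20,"dp":[0,0,0.4],"roll":0},{"grip":20,"dp":[0,0,0.35],"roll":0},{"grip":20,"dp":[0,0,0.1],"roll":0},{"grip":20,"dp":[0,0,0.05],"roll":0},{"grip":20,"dp":[0,0,0],"roll":0}]'
python3 -m creep '[{"grip":20,"dp":[0,0,0.04],"roll":0},{"grip":20,"dp":[0,0,0],"roll":0}]'
```

```text
time: 24.0
position: [0.448, -0.3425, 0.0016]
tcp_rot: [0.668, 0.744, 0.0, -0.0]
ft_force: [-0.3, -0.2, -1.1]
grip_width: 0.447
gripper_force: 60.4
time: 24.2
position: [0.4481, -0.3426, 0.0009]
tcp_rot: [0.668, 0.744, 0.0, 0.0]
ft_force: [0.1, 0.6, -0.4]
grip_width: 0.443
gripper_force: 60.4
```

```bash
python3 -m creep '[{"grip":20,"dp":[0,0,0.05],"roll":0},{"grip":20,"dp":[0,0,0],"roll":0}]'
```

```text
time: 24.4
position: [0.4482, -0.3427, 0.0002]
tcp_rot: [0.668, 0.744, -0.0, 0.0]
ft_force: [-0.7, 1.2, 4.8]
grip_width: 0.448
gripper_force: 61.0
```

```bash
python3 -m creep '[{"grip":75,"dp":[0,0,0],"roll":0},{"grip":75,"dp":[0,0,0],"roll":0},{"grip":75,"dp":[0,0,0],"roll":0},{"grip":75,"dp":[0,0,0],"roll":0},{"grip":75,"dp":[0,0,-0.5],"roll":0},{"grip":75,"dp":[0,0,-1],"roll":0},{"grip":75,"dp":[0,0,-1],"roll":0},{"grip":75,"dp":[0,0,-1],"roll":0},{"grip":75,"dp":[0,0,-0.5],"roll":0},{"grip":75,"dp":[0,0,0],"roll":0}]'
python3 plan.py 0.4265 -0.1638 0.1 96.2
```

```text
time: 25.4
position: [0.4492, -0.3433, 0.1016]
tcp_rot: [0.668, 0.744, 0.0, 0.002]
ft_force: [-0.1, -0.0, -0.0]
grip_width: 0.75
gripper_force: 0.0
t 25.4 pos [ 0.4492 -0.3433  0.1016] th 96.18 dp total [ 7.24 -0.13  0.04] F [-0.1 -0.  -0. ] grip 0.75 gf 0.0 tilt [ 0.003 -0.002]
roll units -0.01
```

```bash
python3 -m creep '[{"grip":75,"dp":[0.5,0,0],"roll":0},{"grip":75,"dp":[1,0,0],"roll":0},{"grip":75,"dp":[1,0,0],"roll":0},{"grip":75,"dp":[1,0,0],"roll":0},{"grip":75,"dp":[1,0,0],"roll":0},{"grip":75,"dp":[1,0,0],"roll":0},{"grip":75,"dp":[1,0,0],"roll":0},{"grip":75,"dp":[0.7,-0.1,0],"roll":0},{"grip":75,"dp":[0,0,0],"roll":0},{"grip":75,"dp":[0,0,0],"roll":0}]'
python3 plan.py 0.4265 -0.1638 0.0 96.2; python3 wr.py w5.png 0.006
```

```text
time: 26.4
position: [0.4254, -0.1633, 0.0988]
tcp_rot: [0.667, 0.745, -0.0, -0.001]
ft_force: [0.6, -0.3, 0.8]
grip_width: 0.75
gripper_force: 0.0
t 26.4 pos [ 0.4254 -0.1633  0.0988] th 96.26 dp total [-0.03  0.05  3.95] F [ 0.6 -0.3  0.8] grip 0.75 gf 0.0 tilt [-0.002  0.   ]
roll units 0.02
[267.   7.] 480 rect [ 0.4158 -0.0323] [0.03  0.009] 3.9 circ [ 0.4155 -0.0278] 0.0149 top z [0.0155 0.0171]
[496.  39.] 1143 rect [ 0.5773 -0.0352] [0.016 0.051] 22.4 circ [ 0.5838 -0.0325] 0.0254 top z [0.014  0.0176]
[119. 182.] 2894 rect [ 0.3111 -0.1707] [0.033 0.099] 28.7 circ [ 0.3119 -0.1702] 0.0496 top z [0.0146 0.0169]
[260. 189.] 1513 rect [ 0.4258 -0.1633] [0.039 0.039] 12.9 circ [ 0.4259 -0.1635] 0.0201 top z [0.0121 0.0133]
[384. 228.] 2819 rect [ 0.5205 -0.1738] [0.026 0.027] 84.2 circ [ 0.5207 -0.1741] 0.018 top z [0.0547 0.0608]
[258. 336.] 1743 rect [ 0.4465 -0.3236] [0.14 0.04] 7.0 circ [ 0.4461 -0.3206] 0.0715 top z [0.0132 0.0177]
[261. 352.] 359 rect [ 0.4457 -0.3293] [0.035 0.012] 8.8 circ [ 0.4467 -0.3354] 0.0176 top z [0.0129 0.0208]
```

View pics/w5.png

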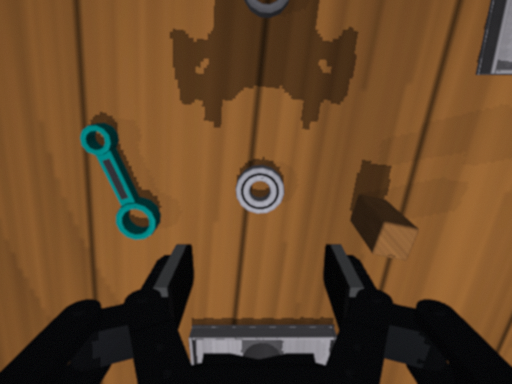

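Bearing 2 is at (260,190), measured (0.4258,-0.1634), flat. The turquoise look-alike is at (120,180) and the carton at (385,228), both clear of the fingers.

```bash
python3 -m creep '[{"grip":75,"dp":[0,0,0.5],"roll":0},{"grip":75,"dp":[0,0,1],"roll":0},{"grip":75,"dp":[0,0,1],"roll":0},{"grip":75,"dp":[0,0,1],"roll":0},{"grip":75,"dp":[0,0,0.5],"roll":0},{"grip":75,"dp":[0,0,0.3],"roll":0},{"grip":75,"dp":[0,0,0.2],"roll":0},{"grip":75,"dp":[0,0,0],"roll":0}]'
python3 plan.py 0.4258 -0.1634 -0.015 96.2; python3 body.py
```

```text
time: 27.25
position: [0.4255, -0.1648, -0.0141]
tcp_rot: [0.669, 0.744, -0.0, -0.001]
ft_force: [-0.4, 0.7, -0.1]
grip_width: 0.751
gripper_force: 0.0
t 27.2 pos [ 0.4255 -0.1648 -0.0141] th 96.09 dp total [0.05 0.02 0.04] F [-0.4  0.7 -0.1] grip 0.751 gf 0.0 tilt [-0.001  0.   ]
roll units -0.03
[ 0.4255 -0.1648 -0.0141] F [-0.4  0.7 -0.1] true grasp z 0.0209 off 0.035
```

```bash
python3 -m creep '[{"grip":20,"dp":[0,0,0],"roll":0},{"grip":20,"dp":[0,0,0],"roll":0},{"grip":20,"dp":[0,0,0],"roll":0},{"grip":20,"dp":[0,0,0],"roll":0},{"grip":20,"dp":[0,0,0],"roll":0},{"grip":20,"dp":[0,0,0],"roll":0}]'; python3 plan.py 0.4258 -0.1634 -0.015 96.2
```

```text
time: 27.9
position: [0.4264, -0.1643, -0.0123]
tcp_rot: [0.668, 0.744, -0.0, 0.001]
ft_force: [-1.0, -1.0, 5.2]
grip_width: 0.43
gripper_force: 59.5
t 27.9 pos [ 0.4264 -0.1643 -0.0123] th 96.17 dp total [ 0.04 -0.02  0.11] F [-1.  -1.   5.2] grip 0.43 gf 59.5 tilt [ 0.001 -0.001]
roll units -0.01
```

```bash
python3 -m creep '[{"grip":20,"dp":[0,0,-0.5],"roll":0},{"grip":20,"dp":[0,0,-1],"roll":0},{"grip":20,"dp":[0,0,-1],"roll":0},{"grip":20,"dp":[0,0,-1],"roll":0},{"grip":20,"dp":[0,0,-0.8],"roll":0},{"grip":20,"dp":[0,0,-0.2],"roll":0},{"grip":20,"dp":[0,0,0],"roll":0}]'; python3 plan.py 0.434 0.342 0.1 96.2
```

```text
time: 28.6
position: [0.4264, -0.1642, 0.1]
tcp_rot: [0.668, 0.744, 0.0, 0.001]
ft_force: [-0.5, -0.2, -1.9]
grip_width: 0.432
gripper_force: 60.4
t 28.6 pos [ 0.4264 -0.1642  0.1   ] th 96.16 dp total [ 2.01e+01  2.47e+00 -2.00e-02] F [-0.5 -0.2 -1.9] grip 0.432 gf 60.4 tilt [ 0.002 -0.001]
roll units -0.01
```

```bash
python3 -m creep '[{"grip":20,"dp":[0.5,0,0],"roll":0},{"grip":20,"dp":[1,0.1,0],"roll":0},{"grip":20,"dp":[1,0.1,0],"roll":0},{"grip":20,"dp":[1,0.1,0],"roll":0},{"grip":20,"dp":[1,0.1,0],"roll":0},{"grip":20,"dp":[1,0.1,0],"roll":0},{"grip":20,"dp":[1,0.1,0],"roll":0},{"grip":20,"dp":[1,0.1,0],"roll":0},{"grip":20,"dp":[1,0.1,0],"roll":0},{"grip":20,"dp":[1,0.1,0],"roll":0},{"grip":20,"dp":[1,0.1,0],"roll":0},{"grip":20,"dp":[1,0.1,0],"roll":0}]'
python3 -m creep '[{"grip":20,"dp":[1,0.1,0],"roll":0},{"grip":20,"dp":[1,0.1,0],"roll":0},{"grip":20,"dp":[1,0.2,0],"roll":0},{"grip":20,"dp":[1,0.2,0],"roll":0},{"grip":20,"dp":[1,0.2,0],"roll":0},{"grip":20,"dp":[1,0.2,0],"roll":0},{"grip":20,"dp":[1,0.2,0],"roll":0},{"grip":20,"dp":[1,0.2,0],"roll":0},{"grip":20,"dp":[0.5,0.1,0],"roll":0},{"grip":20,"dp":[0,0,0],"roll":0},{"grip":20,"dp":[0,0,0],"roll":0}]'
python3 plan.py 0.434 0.392 0.0 96.2; python3 wr.py w6.png 0.008
```

```text
time: 29.8
position: [0.4208, 0.1267, 0.0984]
tcp_rot: [0.667, 0.745, -0.001, -0.001]
ft_force: [0.7, 0.1, 0.2]
grip_width: 0.431
gripper_force: 60.4
time: 30.9
position: [0.4359, 0.3389, 0.0986]
tcp_rot: [0.668, 0.744, -0.001, 0.0]
ft_force: [-0.1, -0.1, -0.5]
grip_width: 0.429
gripper_force: 60.4
t 30.9 pos [0.4359 0.3389 0.0986] th 96.21 dp total [2.13 0.16 3.94] F [-0.1 -0.1 -0.5] grip 0.429 gf 60.4 tilt [-0.001 -0.003]
roll units 0.0
[267. 146.] 3992 rect [0.4372 0.3695] [0.131 0.125] 2.0 circ [0.4372 0.3665] 0.066 top z [0.0156 0.0179]
[254. 342.] 963 rect [0.4479 0.1843] [0.037 0.039] 78.1 circ [0.4479 0.1833] 0.0203 top z [0.0121 0.0132]
[150. 374.] 294 rect [0.3475 0.1302] [0.031 0.022] 60.4 circ [0.3436 0.1322] 0.0157 top z [0.0138 0.017 ]
```

View pics/w6.png

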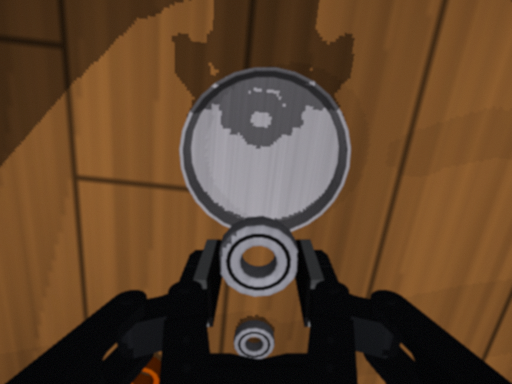

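The bearing is held flat in the pads at (258,258). The dish is ahead at (265,148), centred at (0.437,0.3665), which agrees with the top view.

```bash
python3 -m creep '[{"grip":20,"dp":[0.5,0.05,0],"roll":0},{"grip":20,"dp":[0.8,0.1,0],"roll":0},{"grip":20,"dp":[0.8,0.05,0],"roll":0},{"grip":20,"dp":[0,0,0.4],"roll":0},{"grip":20,"dp":[0,0,0.9],"roll":0},{"grip":20,"dp":[0,0,0.9],"roll":0},{"grip":20,"dp":[0,0,0.6],"roll":0},{"grip":20,"dp":[0,0,0.2],"roll":0},{"grip":20,"dp":[0,0,0],"roll":0},{"grip":20,"dp":[0,0,0],"roll":0}]'
python3 plan.py 0.4345 0.3915 -0.0093 96.2
```

```text
time: 31.95
position: [0.4365, 0.3934, 0.0251]
tcp_rot: [0.668, 0.744, 0.001, 0.0]
ft_force: [-0.7, -0.2, -1.1]
grip_width: 0.434
gripper_force: 60.4
t 31.9 pos [0.4365 0.3934 0.0251] th 96.18 dp total [-0.07 -0.09  1.38] F [-0.7 -0.2 -1.1] grip 0.434 gf 60.4 tilt [0.001 0.001]
roll units -0.0
```

```bash
python3 -m creep '[{"grip":20,"dp":[-0.07,-0.08,0.3],"roll":0},{"grip":20,"dp":[0,0,0.5],"roll":0},{"grip":20,"dp":[0,0,0.3],"roll":0},{"grip":20,"dp":[0,0,0.1],"roll":0},{"grip":20,"dp":[0,0,0.08],"roll":0},{"grip":20,"dp":[0,0,0],"roll":0}]'
python3 -m creep '[{"grip":20,"dp":[0,0,0.04],"roll":0},{"grip":20,"dp":[0,0,0],"roll":0}]'
```

```text
time: 32.55
position: [0.4342, 0.3911, -0.0078]
tcp_rot: [0.668, 0.744, -0.0, -0.0]
ft_force: [0.9, 0.3, 0.4]
grip_width: 0.429
gripper_force: 60.4
time: 32.75
position: [0.4344, 0.3912, -0.0084]
tcp_rot: [0.668, 0.744, 0.0, 0.0]
ft_force: [0.5, -0.7, -0.5]
grip_width: 0.428
gripper_force: 60.4
```

```bash
python3 -m creep '[{"grip":20,"dp":[0,0,0.04],"roll":0},{"grip":20,"dp":[0,0,0],"roll":0}]'
python3 -m creep '[{"grip":20,"dp":[0,0,0.03],"roll":0},{"grip":20,"dp":[0,0,0],"roll":0}]'
```

```text
time: 32.95
position: [0.4345, 0.3913, -0.0092]
tcp_rot: [0.668, 0.744, 0.0, 0.0]
ft_force: [-0.4, -0.7, 1.1]
grip_width: 0.435
gripper_force: 60.6
time: 33.15
position: [0.4345, 0.3913, -0.0092]
tcp_rot: [0.668, 0.744, 0.0, 0.0]
ft_force: [-1.2, -2.2, 7.5]
grip_width: 0.433
gripper_force: 61.3
```

```bash
python3 -m creep '[{"grip":60,"dp":[0,0,0],"roll":0},{"grip":60,"dp":[0,0,0],"roll":0},{"grip":60,"dp":[0,0,0],"roll":0},{"grip":60,"dp":[0,0,0],"roll":0},{"grip":60,"dp":[0,0,-0.5],"roll":0},{"grip":60,"dp":[0,0,-1],"roll":0},{"grip":60,"dp":[0,0,-1],"roll":0},{"grip":75,"dp":[0,0,-1],"roll":0},{"grip":75,"dp":[0,0,-0.8],"roll":0},{"grip":75,"dp":[0,0,0],"roll":0}]'
python3 plan.py 0.448 0.183 0.1 96.2
```

```text
time: 34.15
position: [0.4358, 0.3929, 0.1008]
tcp_rot: [0.668, 0.744, 0.003, 0.0]
ft_force: [-0.4, 0.2, -0.1]
grip_width: 0.749
gripper_force: 0.0
t 34.1 pos [0.4358 0.3929 0.1008] th 96.18 dp total [-8.4  -0.42 -0.  ] F [-0.4  0.2 -0.1] grip 0.749 gf 0.0 tilt [0.004 0.004]
roll units -0.0
```

```bash
python3 -m creep '[{"grip":75,"dp":[-0.5,0,0],"roll":0},{"grip":75,"dp":[-1,-0.05,0],"roll":0},{"grip":75,"dp":[-1,-0.05,0],"roll":0},{"grip":75,"dp":[-1,-0.05,0],"roll":0},{"grip":75,"dp":[-1,-0.05,0],"roll":0},{"grip":75,"dp":[-1,-0.05,0],"roll":0},{"grip":75,"dp":[-1,-0.05,0],"roll":0},{"grip":75,"dp":[-1,-0.1,0],"roll":0},{"grip":75,"dp":[-0.7,0,0],"roll":0},{"grip":75,"dp":[-0.2,0,0],"roll":0},{"grip":75,"dp":[0,0,0],"roll":0},{"grip":75,"dp":[0,0,0],"roll":0}]'
python3 plan.py 0.448 0.183 -0.0145 96.2; python3 wr.py w7.png 0.006
```

```text
time: 35.35
position: [0.4468, 0.1821, 0.0971]
tcp_rot: [0.668, 0.745, 0.0, -0.0]
ft_force: [0.6, 0.3, 0.1]
grip_width: 0.749
gripper_force: 0.0
t 35.4 pos [0.4468 0.1821 0.0971] th 96.23 dp total [0.03 0.05 4.46] F [0.6 0.3 0.1] grip 0.749 gf 0.0 tilt [-0.     0.001]
roll units 0.01
[276.  14.] 830 rect [0.4431 0.3104] [0.083 0.017] 6.3 circ [0.4424 0.3166] 0.0415 top z [0.0167 0.0181]
[261. 189.] 1534 rect [0.4479 0.1827] [0.039 0.039] 55.4 circ [0.4478 0.1825] 0.02 top z [0.0121 0.0132]
[355. 235.] 1065 rect [0.5276 0.1567] [0.024 0.023] 75.5 circ [0.5278 0.1565] 0.0124 top z [0.0258 0.0327]
[127. 256.] 1882 rect [0.3405 0.1006] [0.092 0.034] 87.5 circ [0.3366 0.1007] 0.0466 top z [0.0147 0.0168]
[267. 352.] 308 rect [0.4699 0.0182] [0.036 0.012] 14.2 circ [0.471  0.0137] 0.0181 top z [0.0118 0.0165]
[505. 353.] 184 rect [0.702  0.0445] [0.01  0.019] 52.5 circ [0.6992 0.0409] 0.0098 top z [0.0128 0.0174]
```

```bash
python3 -m creep '[{"grip":75,"dp":[0,0.03,0.5],"roll":0},{"grip":75,"dp":[0,0,1],"roll":0},{"grip":75,"dp":[0,0,1],"roll":0},{"grip":75,"dp":[0,0,1],"roll":0},{"grip":75,"dp":[0,0,0.5],"roll":0},{"grip":75,"dp":[0,0,0.3],"roll":0},{"grip":75,"dp":[0,0,0.15],"roll":0},{"grip":75,"dp":[0,0,0],"roll":0},{"grip":75,"dp":[0,0,0],"roll":0}]'
python3 plan.py 0.448 0.1826 -0.0145 96.2
```

```text
time: 36.3
position: [0.4481, 0.1816, -0.0136]
tcp_rot: [0.668, 0.744, 0.0, 0.0]
ft_force: [0.9, -0.6, -0.1]
grip_width: 0.748
gripper_force: 0.0
t 36.3 pos [ 0.4481  0.1816 -0.0136] th 96.2 dp total [0.04 0.   0.03] F [ 0.9 -0.6 -0.1] grip 0.748 gf 0.0 tilt [0.001 0.001]
roll units 0.0
```

```bash
python3 -m creep '[{"grip":20,"dp":[0.04,0,0],"roll":0},{"grip":20,"dp":[0,0,0],"roll":0},{"grip":20,"dp":[0,0,0],"roll":0},{"grip":20,"dp":[0,0,0],"roll":0},{"grip":20,"dp":[0,0,0],"roll":0},{"grip":20,"dp":[0,0,0],"roll":0}]'
python3 -m creep '[{"grip":20,"dp":[0,0,-0.5],"roll":0},{"grip":20,"dp":[0,0,-1],"roll":0},{"grip":20,"dp":[0,0,-1],"roll":0},{"grip":20,"dp":[0,0,-1],"roll":0},{"grip":20,"dp":[0,0,-0.2],"roll":0},{"grip":20,"dp":[0,0,0],"roll":0}]'
python3 plan.py 0.440 0.3415 0.08 96.2
```

```text
time: 36.9
position: [0.4481, 0.1827, -0.013]
tcp_rot: [0.668, 0.744, 0.001, 0.0]
ft_force: [-0.9, -0.6, 7.7]
grip_width: 0.433
gripper_force: 59.2
time: 37.5
position: [0.4484, 0.1822, 0.0792]
tcp_rot: [0.668, 0.744, 0.001, 0.001]
ft_force: [0.3, 0.5, -0.5]
grip_width: 0.431
gripper_force: 60.5
t 37.5 pos [0.4484 0.1822 0.0792] th 96.14 dp total [ 6.37  0.35 -0.03] F [ 0.3  0.5 -0.5] grip 0.431 gf 60.5 tilt [0.002 0.001]
roll units -0.01
```

```bash
python3 -m creep '[{"grip":20,"dp":[0.5,0.05,0],"roll":0},{"grip":20,"dp":[1,0.05,0],"roll":0},{"grip":20,"dp":[1,0.05,0],"roll":0},{"grip":20,"dp":[1,0.05,0],"roll":0},{"grip":20,"dp":[1,0.05,0],"roll":0},{"grip":20,"dp":[1,0.05,0],"roll":0},{"grip":20,"dp":[0.7,0.05,0],"roll":0},{"grip":20,"dp":[0.2,0,0],"roll":0},{"grip":20,"dp":[0,0,0],"roll":0},{"grip":20,"dp":[0,0,0],"roll":0}]'
python3 plan.py 0.440 0.3415 -0.0095 96.2; python3 wr.py w8.png 0.005
```

```text
time: 38.5
position: [0.4391, 0.3406, 0.0779]
tcp_rot: [0.668, 0.744, -0.001, 0.001]
ft_force: [0.3, 0.1, -0.7]
grip_width: 0.432
gripper_force: 60.5
t 38.5 pos [0.4391 0.3406 0.0779] th 96.14 dp total [0.04 0.04 3.5 ] F [ 0.3  0.1 -0.7] grip 0.432 gf 60.5 tilt [-0.001 -0.002]
roll units -0.02
[261. 151.] 5464 rect [0.4368 0.3704] [0.131 0.123] 6.1 circ [0.4373 0.3667] 0.0659 top z [0.0144 0.0178]
[260. 129.] 2171 rect [0.4338 0.3917] [0.039 0.039] 52.7 circ [0.4339 0.3917] 0.0201 top z [0.0151 0.0163]
```

View pics/w8.png

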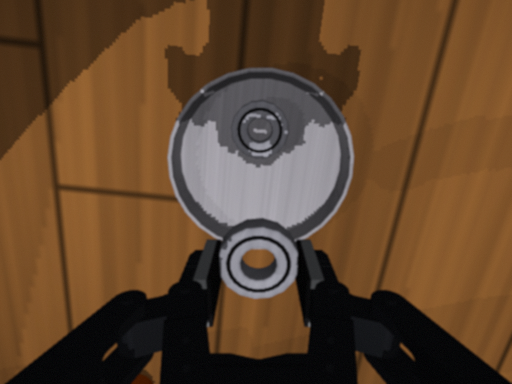

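The first bearing lies flat in the dish at (260,130), centre (0.434,0.392), top at 15 mm. The second is in the pads at (258,262). Descending now.

```bash
python3 -m creep '[{"grip":20,"dp":[0.04,0.04,0.5],"roll":0},{"grip":20,"dp":[0,0,0.9],"roll":0},{"grip":20,"dp":[0,0,0.9],"roll":0},{"grip":20,"dp":[0,0,0.6],"roll":0},{"grip":20,"dp":[0,0,0.3],"roll":0},{"grip":20,"dp":[0,0,0.15],"roll":0},{"grip":20,"dp":[0,0,0],"roll":0},{"grip":20,"dp":[0,0,0],"roll":0}]'
python3 plan.py 0.440 0.3415 -0.0095 96.2
```

```text
time: 39.35
position: [0.4404, 0.3438, -0.0047]
tcp_rot: [0.668, 0.744, 0.001, 0.0]
ft_force: [-0.3, -0.4, -0.3]
grip_width: 0.431
gripper_force: 60.5
t 39.4 pos [ 0.4404  0.3438 -0.0047] th 96.19 dp total [-0.09 -0.03  0.19] F [-0.3 -0.4 -0.3] grip 0.431 gf 60.5 tilt [0.001 0.001]
roll units -0.0
```

```bash
python3 -m creep '[{"grip":20,"dp":[-0.05,0,0.08],"roll":0},{"grip":20,"dp":[0,0,0.06],"roll":0},{"grip":20,"dp":[0,0,0],"roll":0}]'
python3 -m creep '[{"grip":20,"dp":[0,0,0.04],"roll":0},{"grip":20,"dp":[0,0,0],"roll":0}]'
python3 -m creep '[{"grip":20,"dp":[0,0,0.03],"roll":0},{"grip":20,"dp":[0,0,0],"roll":0}]'
```

```text
time: 39.65
position: [0.4402, 0.3421, -0.0087]
tcp_rot: [0.668, 0.744, 0.0, 0.0]
ft_force: [0.4, 1.1, -0.7]
grip_width: 0.433
gripper_force: 60.5
time: 39.85
position: [0.4401, 0.3422, -0.0098]
tcp_rot: [0.668, 0.744, 0.0, 0.0]
ft_force: [0.4, -0.9, -1.3]
grip_width: 0.432
gripper_force: 60.5
time: 40.05
position: [0.4401, 0.3422, -0.0099]
tcp_rot: [0.668, 0.744, 0.0, 0.0]
ft_force: [-1.5, -0.4, 5.6]
grip_width: 0.431
gripper_force: 61.2
```

```bash
python3 -m creep '[{"grip":58,"dp":[0,0,0],"roll":0},{"grip":58,"dp":[0,0,0],"roll":0},{"grip":58,"dp":[0,0,0],"roll":0},{"grip":58,"dp":[0,0,0],"roll":0},{"grip":58,"dp":[0,0,-0.5],"roll":0},{"grip":58,"dp":[0,0,-1],"roll":0},{"grip":58,"dp":[0,0,-1],"roll":0},{"grip":58,"dp":[0,0,-1],"roll":0},{"grip":58,"dp":[0,0,-0.8],"roll":0},{"grip":58,"dp":[0,0,0],"roll":0}]'
python3 -m creep '[{"grip":60,"dp":[-0.5,0,0],"roll":0.5},{"grip":60,"dp":[-0.5,0,0],"roll":1},{"grip":60,"dp":[0,0,0],"roll":1},{"grip":60,"dp":[0,0,0],"roll":1},{"grip":60,"dp":[0,0,0],"roll":1},{"grip":60,"dp":[0,0,0],"roll":1},{"grip":60,"dp":[0,0,0],"roll":1},{"grip":60,"dp":[0,0,0],"roll":1},{"grip":60,"dp":[0,0,0],"roll":1},{"grip":60,"dp":[0,0,0],"roll":1},{"grip":60,"dp":[0,0,0],"roll":1},{"grip":60,"dp":[0,0,0],"roll":1}]'
python3 -m creep '[{"grip":60,"dp":[0,0,0],"roll":1},{"grip":60,"dp":[0,0,0],"roll":1},{"grip":60,"dp":[0,0,0],"roll":1},{"grip":60,"dp":[0,0,0],"roll":1},{"grip":60,"dp":[0,0,0],"roll":1},{"grip":60,"dp":[0,0,0],"roll":0.5},{"grip":60,"dp":[0,0,0],"roll":0}]'
python3 plan.py 0.446 -0.004 0.1 28
```

```text
time: 41.05
position: [0.4416, 0.3437, 0.1004]
tcp_rot: [0.668, 0.744, 0.003, 0.0]
ft_force: [0.6, 0.2, -1.0]
grip_width: 0.581
gripper_force: 0.0
time: 42.25
position: [0.4418, 0.3153, 0.0959]
tcp_rot: [0.907, 0.422, -0.001, 0.001]
ft_force: [0.3, 0.5, -0.6]
grip_width: 0.602
gripper_force: 0.0
time: 42.95
position: [0.442, 0.3162, 0.0963]
tcp_rot: [0.97, 0.243, -0.001, 0.001]
ft_force: [-0.3, -0.5, 0.1]
grip_width: 0.601
gripper_force: 0.0
t 43.0 pos [0.442  0.3162 0.0963] th 28.14 dp total [-5.9  11.37 -0.13] F [-0.3 -0.5  0.1] grip 0.601 gf 0.0 tilt [-0.001 -0.002]
roll units 0.03
```

```bash
python3 -m creep '[{"grip":60,"dp":[-0.3,0.6,0],"roll":0},{"grip":60,"dp":[-0.5,1,0],"roll":0},{"grip":60,"dp":[-0.5,1,0],"roll":0},{"grip":60,"dp":[-0.5,1,0],"roll":0},{"grip":60,"dp":[-0.5,1,0],"roll":0},{"grip":60,"dp":[-0.5,1,0],"roll":0},{"grip":60,"dp":[-0.5,1,0],"roll":0},{"grip":60,"dp":[-0.5,1,0],"roll":0},{"grip":60,"dp":[-0.6,1,0],"roll":0},{"grip":60,"dp":[-0.6,1,0],"roll":0},{"grip":60,"dp":[-0.6,1,0],"roll":0},{"grip":60,"dp":[-0.4,0.8,0],"roll":0}]'
python3 -m creep '[{"grip":60,"dp":[0,0,0],"roll":0},{"grip":60,"dp":[0,0,0],"roll":0}]'
python3 wr.py w9.png 0.005
python3 - <<'E'
import numpy as np,cv2
z=np.load('w.npz'); W=z['W']; p=z['p'].astype(int)
m=((W[...,2]>.005)&(W[...,2]<.03)&(np.hypot(W[...,0]-.443,W[...,1]+.004)<.075)&(p.max(-1)-p.min(-1)<60)&(z['d']>.1))
q=W[m][:,:2]; c=q.mean(0); u,s,v=np.linalg.svd(q-c,full_matrices=False); a=v[0]*np.sign(v[0][0]); t=(q-c)@a; w=(q-c)@np.array([-a[1],a[0]])
print(len(q),'ang',np.degrees(np.arctan2(a[1],a[0])),'ext',t.min(),t.max(), 'lat',w.min(),w.max())
mid=(w.min()+w.max())/2  # symmetric rings
P=c+a*(t.max()-.045)+np.array([-a[1],a[0]])*mid; print('shank (small end +x)',P,'big end neg half width',np.ptp(w[t<0]),np.ptp(w[t>t.max()-.024]))
E
python3 plan.py 0.4432 -0.004 -0.01 28
```

```text
time: 44.15
position: [0.4431, -0.0082, 0.0969]
tcp_rot: [0.97, 0.243, -0.001, 0.0]
ft_force: [-0.2, -0.6, -0.3]
grip_width: 0.603
gripper_force: 0.0
time: 44.35
position: [0.4442, -0.0058, 0.097]
tcp_rot: [0.97, 0.243, -0.0, -0.0]
ft_force: [-0.3, 0.3, -0.2]
grip_width: 0.602
gripper_force: 0.0
[379.  34.] 1842 rect [ 0.5948 -0.0104] [0.045 0.09 ] 6.4 circ [ 0.5949 -0.0104] 0.0498 top z [0.0159 0.018 ]
[256. 191.] 2327 rect [ 0.4432 -0.0031] [0.099 0.033] 31.1 circ [ 0.4446 -0.0054] 0.0496 top z [0.015  0.0169]
[490. 209.] 1871 rect [ 0.5158 -0.1667] [0.035 0.019] 34.6 circ [ 0.5203 -0.1732] 0.0178 top z [0.0329 0.0569]
[ 89. 238.] 2898 rect [0.3386 0.096 ] [0.099 0.033] 84.4 circ [0.3382 0.0961] 0.0498 top z [0.0142 0.0167]
[379. 371.] 454 rect [ 0.3313 -0.2026] [0.031 0.023] 40.0 circ [ 0.3292 -0.2001] 0.0156 top z [0.0127 0.0169]
2327 ang 27.876376812216375 ext -0.04811348045955948 0.050837160539366814 lat -0.016495077696469043 0.01649849943453224
shank (small end +x) [ 0.4481128  -0.00235765] big end neg half width 0.03299357713100128 0.023564118407292386
t 44.4 pos [ 0.4444 -0.0047  0.097 ] th 28.19 dp total [-0.03 -0.05  4.28] F [ 0.7  0.7 -0.2] grip 0.598 gf 0.0 tilt [-0.  0.]
roll units 0.05
```

View pics/w9.png

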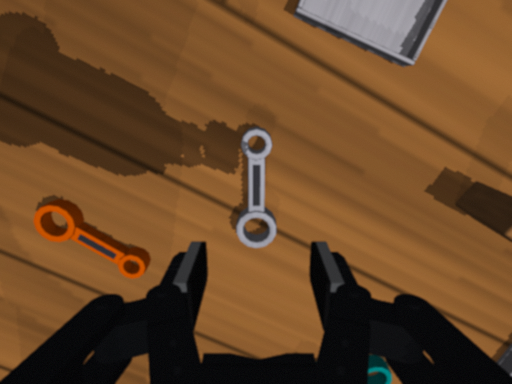

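The steel rod runs from (257,143) small end to (256,230) big end, aligned with the tool. The orange look-alike at (90,240) is clear. Descending onto the shank.

```bash
python3 -m creep '[{"grip":60,"dp":[0.08,0,0.4],"roll":0},{"grip":60,"dp":[0.08,0,0.9],"roll":0},{"grip":60,"dp":[0,0,1],"roll":0},{"grip":60,"dp":[0,0,1],"roll":0},{"grip":60,"dp":[0,0,0.6],"roll":0},{"grip":60,"dp":[0,0,0.2],"roll":0},{"grip":60,"dp":[0,0,0.1],"roll":0},{"grip":60,"dp":[0,0,0],"roll":0},{"grip":60,"dp":[0,0,0],"roll":0}]'
python3 plan.py 0.448 -0.0025 -0.010 28
```

```text
time: 45.3
position: [0.4479, -0.0022, -0.0066]
tcp_rot: [0.97, 0.244, -0.001, -0.0]
ft_force: [0.0, 0.2, -0.2]
grip_width: 0.594
gripper_force: 0.0
t 45.3 pos [ 0.4479 -0.0022 -0.0066] th 28.28 dp total [-0.    0.01  0.14] F [ 0.   0.2 -0.2] grip 0.594 gf 0.0 tilt [-0.001 -0.   ]
roll units 0.07
```

```bash
python3 -m creep '[{"grip":60,"dp":[0,0,0.12],"roll":0},{"grip":0,"dp":[0,0,0],"roll":0},{"grip":0,"dp":[0,0,0],"roll":0},{"grip":0,"dp":[0,0,0],"roll":0},{"grip":0,"dp":[0,0,0],"roll":0},{"grip":0,"dp":[0,0,0],"roll":0},{"grip":0,"dp":[0,0,0],"roll":0},{"grip":0,"dp":[0,0,0],"roll":0}]'
python3 -m creep '[{"grip":0,"dp":[0,0,-0.3],"roll":0},{"grip":0,"dp":[0,0,-0.8],"roll":0},{"grip":0,"dp":[0,0,-1],"roll":0},{"grip":0,"dp":[0,0,-0.8],"roll":0},{"grip":0,"dp":[0,0,-0.3],"roll":0},{"grip":0,"dp":[0,0,0],"roll":0}]'
python3 plan.py 0.642 -0.005 0.07 6
```

```text
time: 46.1
position: [0.4482, -0.0029, -0.0088]
tcp_rot: [0.97, 0.244, -0.0, 0.0]
ft_force: [-1.5, 0.8, 6.3]
grip_width: 0.127
gripper_force: 59.2
time: 46.7
position: [0.4488, -0.0034, 0.0716]
tcp_rot: [0.97, 0.243, 0.001, 0.0]
ft_force: [0.2, 0.2, -1.5]
grip_width: 0.132
gripper_force: 58.7
t 46.7 pos [ 0.4488 -0.0034  0.0716] th 28.15 dp total [6.78 3.7  0.07] F [ 0.2  0.2 -1.5] grip 0.132 gf 58.7 tilt [ 0.001 -0.001]
roll units 5.54
```

```bash
python3 -m creep '[{"grip":0,"dp":[0,0,0],"roll":0.5},{"grip":0,"dp":[0,0,0],"roll":1},{"grip":0,"dp":[0,0,0],"roll":1},{"grip":0,"dp":[0,0,0],"roll":1},{"grip":0,"dp":[0,0,0],"roll":1},{"grip":0,"dp":[0,0,0],"roll":0.7},{"grip":0,"dp":[0,0,0],"roll":0.3},{"grip":0,"dp":[0,0,0],"roll":0}]'
python3 plan.py 0.647 -0.004 0.07 6; python3 wr.py w10.png 0.006
```

```text
time: 47.5
position: [0.4477, -0.003, 0.0701]
tcp_rot: [0.999, 0.054, -0.001, 0.0]
ft_force: [-0.0, -0.4, -1.5]
grip_width: 0.126
gripper_force: 58.7
t 47.5 pos [ 0.4477 -0.003   0.0701] th 6.2 dp total [ 7.92  0.9  -0.01] F [-0.  -0.4 -1.5] grip 0.126 gf 58.7 tilt [-0.002 -0.001]
roll units 0.05
[297.   7.] 1499 rect [ 0.5758 -0.0123] [0.007 0.09 ] 6.4 circ [ 0.5751 -0.0123] 0.045 top z [0.0162 0.018 ]
[19. 59.] 1652 rect [0.5279 0.1536] [0.022 0.021] 36.7 circ [0.5276 0.1552] 0.0125 top z [0.0214 0.0323]
[504. 128.] 526 rect [ 0.5216 -0.1612] [0.004 0.026] 87.9 circ [ 0.5215 -0.1629] 0.0129 top z [0.0124 0.0212]
[ 90. 308.] 1606 rect [0.3378 0.1208] [0.052 0.035] 66.1 circ [0.341  0.1179] 0.028 top z [0.0142 0.0167]
[472. 350.] 758 rect [ 0.3316 -0.2022] [0.034 0.022] 61.3 circ [ 0.3275 -0.2   ] 0.0171 top z [0.0138 0.0169]
```

View pics/w10.png

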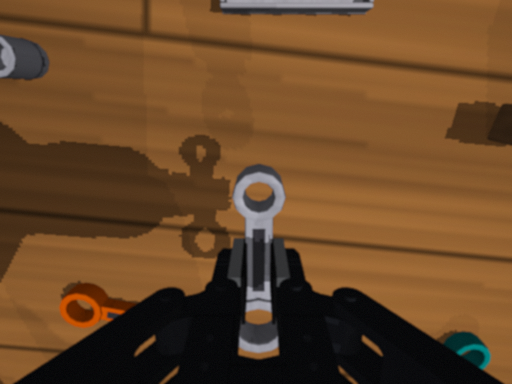

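The rod is held level along the tool, and the tray's near edge is square to it at (295,7). Carrying it over.

```bash
python3 -m creep '[{"grip":0,"dp":[0.5,0.1,0],"roll":0},{"grip":0,"dp":[1,0.1,0],"roll":0},{"grip":0,"dp":[1,0.1,0],"roll":0},{"grip":0,"dp":[1,0.1,0],"roll":0},{"grip":0,"dp":[1,0.1,0],"roll":0},{"grip":0,"dp":[1,0.1,0],"roll":0},{"grip":0,"dp":[1,0.1,0],"roll":0},{"grip":0,"dp":[1,0.2,0],"roll":0},{"grip":0,"dp":[0.5,0,0],"roll":0},{"grip":0,"dp":[0,0,0],"roll":0},{"grip":0,"dp":[0,0,0],"roll":0}]'
python3 plan.py 0.647 -0.004 -0.006 6
```

```text
time: 48.65
position: [0.6481, -0.0038, 0.0698]
tcp_rot: [0.999, 0.054, -0.001, 0.0]
ft_force: [0.2, 0.8, -0.9]
grip_width: 0.13
gripper_force: 58.7
t 48.6 pos [ 0.6481 -0.0038  0.0698] th 6.22 dp total [-0.04  0.    3.03] F [ 0.2  0.8 -0.9] grip 0.13 gf 58.7 tilt [-0.003 -0.001]
roll units 0.05
```

```bash
python3 -m creep '[{"grip":0,"dp":[0,0,0.4],"roll":0},{"grip":0,"dp":[0,0,0.8],"roll":0},{"grip":0,"dp":[0,0,0.8],"roll":0},{"grip":0,"dp":[0,0,0.5],"roll":0},{"grip":0,"dp":[0,0,0.2],"roll":0},{"grip":0,"dp":[0,0,0.1],"roll":0},{"grip":0,"dp":[0,0,0],"roll":0},{"grip":0,"dp":[0,0,0],"roll":0}]'
python3 plan.py 0.647 -0.004 -0.006 6
```

```text
time: 49.45
position: [0.65, -0.0038, 0.0014]
tcp_rot: [0.999, 0.054, 0.0, 0.0]
ft_force: [0.8, -0.6, -0.5]
grip_width: 0.129
gripper_force: 58.7
t 49.5 pos [ 0.65   -0.0038  0.0014] th 6.2 dp total [-0.12 -0.    0.3 ] F [ 0.8 -0.6 -0.5] grip 0.129 gf 58.7 tilt [ 0.001 -0.001]
roll units 0.05
```

```bash
python3 -m creep '[{"grip":0,"dp":[-0.1,0,0.1],"roll":0},{"grip":0,"dp":[0,0,0.1],"roll":0},{"grip":0,"dp":[0,0,0.04],"roll":0},{"grip":0,"dp":[0,0,0],"roll":0}]'
python3 -m creep '[{"grip":0,"dp":[0,0,0.04],"roll":0},{"grip":0,"dp":[0,0,0],"roll":0}]'
python3 -m creep '[{"grip":0,"dp":[0,0,0.03],"roll":0},{"grip":0,"dp":[0,0,0],"roll":0}]'
```

```text
time: 49.85
position: [0.6468, -0.0042, -0.0055]
tcp_rot: [0.999, 0.054, -0.0, 0.0]
ft_force: [-0.2, -0.6, -1.9]
grip_width: 0.126
gripper_force: 58.7
time: 50.05
position: [0.6469, -0.0041, -0.0057]
tcp_rot: [0.999, 0.054, -0.0, 0.0]
ft_force: [-1.0, -0.3, 3.5]
grip_width: 0.129
gripper_force: 59.3
time: 50.25
position: [0.6469, -0.0042, -0.0058]
tcp_rot: [0.999, 0.054, -0.0, 0.001]
ft_force: [-3.8, -0.4, 9.9]
grip_width: 0.125
gripper_force: 60.0
```

```bash
python3 -m creep '[{"grip":40,"dp":[0,0,-0.03],"roll":0},{"grip":40,"dp":[0,0,0],"roll":0},{"grip":40,"dp":[0,0,0],"roll":0},{"grip":40,"dp":[0,0,0],"roll":0},{"grip":40,"dp":[0,0,-0.4],"roll":0},{"grip":40,"dp":[0,0,-0.8],"roll":0},{"grip":40,"dp":[0,0,-1],"roll":0},{"grip":40,"dp":[0,0,-1],"roll":0},{"grip":40,"dp":[0,0,-1],"roll":0},{"grip":40,"dp":[0,0,-1],"roll":0},{"grip":40,"dp":[0,0,0],"roll":0}]'
python3 -m creep '[{"grip":40,"dp":[-1,0,0],"roll":0},{"grip":40,"dp":[-1,0,0],"roll":0},{"grip":40,"dp":[-1,0,0],"roll":0},{"grip":40,"dp":[-1,0,0],"roll":0},{"grip":40,"dp":[-1,0,0],"roll":0},{"grip":40,"dp":[-1,0,0],"roll":0},{"grip":40,"dp":[0,0,0],"roll":0}]'
python3 - <<'E'
from h import *
W0=np.load('top.npz')
p,d,i=grab('scene'); cv2.imwrite('pics/end.png',cv2.resize(p[120:320,60:480],None,fx=1.9,fy=1.9,interpolation=cv2.INTER_CUBIC)[:,:,::-1])
E
python3 wr.py w11.png 0.008
```

```text
time: 51.35
position: [0.6497, -0.0034, 0.1282]
tcp_rot: [0.999, 0.054, 0.003, 0.0]
ft_force: [-0.0, -1.0, 0.4]
grip_width: 0.399
gripper_force: 0.0
time: 52.05
position: [0.4935, -0.0212, 0.1234]
tcp_rot: [0.999, 0.054, -0.003, 0.001]
ft_force: [-0.4, 0.4, -0.4]
grip_width: 0.401
gripper_force: 0.0
[257.  57.] 1408 rect [ 0.605  -0.0092] [0.064 0.09 ] 5.9 circ [ 0.6047 -0.0094] 0.0546 top z [0.0167 0.0181]
[258.  32.] 1335 rect [ 0.6141 -0.0082] [0.043 0.033] 5.7 circ [ 0.6145 -0.0088] 0.0219 top z [0.0185 0.0199]
[ 44. 125.] 1261 rect [0.5279 0.155 ] [0.023 0.024] 3.7 circ [0.5274 0.1552] 0.0125 top z [0.026  0.0326]
[452. 182.] 2546 rect [ 0.5207 -0.1738] [0.027 0.026] 84.3 circ [ 0.5212 -0.1736] 0.0176 top z [0.0559 0.0611]
[ 91. 306.] 410 rect [0.3463 0.1335] [0.02  0.035] 45.1 circ [0.3422 0.1293] 0.0174 top z [0.0151 0.0168]
```

View pics/end.png

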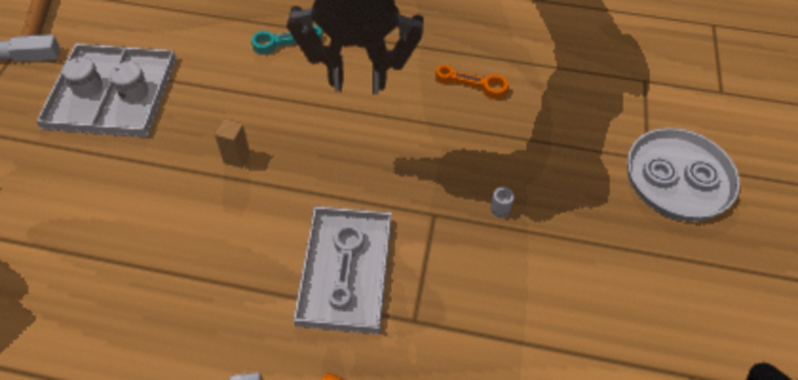

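The pistons stand one per bay at (82,75) and (130,80). The rod lies flat in the tray at (345,265), and the bearings lie side by side at (660,172) and (703,175). The carton at (233,145) and the socket at (502,202) haven't moved. Handing in.

```bash
python3 -c "
from bench import close_job
print(close_job())"
```

```text
the job is handed in; nothing more can be done
None
```

I handed the job in at about 52 s of the 128 s allowed: pistons crown up one per bay, bearings flat side by side in the dish, rod flat in the oblong tray, and the socket and carton not moved; two early grasps missed the first piston without shifting it.

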